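# Load the mill jar with grinding balls

## Task

Load the mill jar: press on the rubber pad of the tray's flat cover and drag the cover fully open, then take the scoop by its grip bar, push it along the tray floor against the sloping end to gather all three porcelain balls in one scoopful, lift them, and tip them into the mill jar. Handle the balls with the scoop only, never with the gripper, and leave the jar and the other things on the bench where they stand. Finally stand the scoop flat on its pan again about where it was.

Things in the scene. Friction and masses are not known exactly. Their poses are not given: they have to be found in the camera images.
- tray: Fixed steel tray. Origin at bench level; own +x along its length, +y across, z up. Floor top 4 mm above the bench, level from x=-113 to +90 mm, 110 mm wide inside (y=-55 to +55). Walls 44 mm high, 4 mm thick; the -x end is upright, the far (+x) end slopes (see tray_slope).
- tray_slope (a point): Middle of the foot of the tray's sloping far end, at (90, 0, 4) mm in the tray's frame: from here the inner face rises outward, 60 degrees from level, to (112, 0, 43) mm. Balls pushed against it ride onto a scoop lip that follows the face up closely while the nose is tilted up and the heel stays on the floor; tilted nose-up some 15 to 20 degrees the scoop keeps them.
- tray_runner (a point): Outer end of the near one of the two rails the cover slides on, at (-122, 178, 44) mm in the tray's frame. The rails run along y just beyond both tray ends (x=-122 and x=129 mm), 14 mm wide, tops 44 mm high, from y=-58 to 178 mm, with 53 mm high stops at their ends.
- cover (a joint): Flat grey cover 263 x 116 x 5 mm on the tray's runners, its top 49.5 mm above the bench (pad top 51.5 mm). Slides along the tray's +y: 0 = shut, 0.118 m = fully open against its stops. It has no handle; sliding friction about 1.2 N, it stays where it is left. It can only slide, not lift.
- cover_pad (a point): Centre of the top of the black ribbed rubber thumb pad (60 mm along tray x, 40 mm along y, 2 mm thick) in the middle of the cover; moves with the cover.
- scoop: Loose aluminium scoop, about 0.22 kg, standing flat on its pan. Origin on the underside, middle of the pan; +x to the open nose, z up. Pan 89 mm long (x=-44 to 44.5), 96 mm wide (92 inside), floor 2.5 mm thick, sides 30 mm high (16 mm at the front), back wall 36 mm. A post at x=-47 mm carries a level black grip bar: x=-105 to -15 mm, 18 mm wide in y, z=101 to 123 mm.
- scoop_grip (a point): Where to take the scoop: on the centre line of the grip bar, at (-65, 0, 112) mm in the scoop's frame.
- scoop_nose (a point): Middle of the scoop's 2 mm thick front lip, underside, at (44.5, 0, 0) mm in the scoop's frame.
- mill_jar: Loose open white porcelain mill jar, 0.7 kg, upright, origin under its centre. 70 mm high, outer diameter 146 mm at the rim (140 below), wall 6 mm, mouth about 134 mm, inner floor 6 mm up. Balls leave a scoop tilted 30 degrees or more nose-down over the mouth.
- ball_0: White porcelain grinding ball, 28 mm diameter, about 28 g, origin at its centre; lies loose on the tray floor, 15 to 85 mm along tray +x. Rolls readily; rests on a surface tilted under about 8 degrees, rolls down steeper ones.
- ball_1: White porcelain grinding ball, 28 mm diameter, about 28 g, origin at its centre; lies loose on the tray floor, 15 to 85 mm along tray +x. Rolls readily; rests on a surface tilted under about 8 degrees, rolls down steeper ones.
- ball_2: White porcelain grinding ball, 28 mm diameter, about 28 g, origin at its centre; lies loose on the tray floor, 15 to 85 mm along tray +x. Rolls readily; rests on a surface tilted under about 8 degrees, rolls down steeper ones.
- wash_bottle: Wash bottle, 176 mm high, bystander; origin under its centre.
- petri_dish: Covered petri dish, 60 x 15 mm, bystander; origin under its centre.
- conical_flask: Conical flask, 65 mm wide, 107 mm high, bystander; origin under its centre.
- rubber_bung: Black rubber bung, 31 mm, bystander; origin under its centre.
- eraser: White eraser block 26 x 34 x 28 mm, bystander; origin under its centre.
- spatula: Spatula 150 mm long, lying flat, bystander; origin under its middle.
- ph_meter: Fixed pH meter at the back right, 240 x 200 mm, bystander; from its left side a thin beige electrode arm with a grey rod reaches out up to 0.15 m towards the robot and the tray's far right corner, about 0.05 to 0.2 m above the bench: carry things round or over it.
There are look-alikes about, which are no part of the job. What is shaped like the scoop but brown is not meant.

How it is judged:
On the way, in this order (a step that is already met when the one before it is completed fails the run):
1. the cover is dragged fully open (at least 108 of its 118 mm) (value of joint cover above 0.108 m), for 0.2 s.
2. all three balls lie in the scoop together, its pan lifted at least 60 mm above the bench (x of ball_0 in the frame of scoop between -0.05 and 0.05 m and y of ball_0 in the frame of scoop between -0.045 and 0.045 m and z of ball_0 in the frame of scoop between 0.008 and 0.05 m and x of ball_1 in the frame of scoop between -0.05 and 0.05 m and y of ball_1 in the frame of scoop between -0.045 and 0.045 m and z of ball_1 in the frame of scoop between 0.008 and 0.05 m and x of ball_2 in the frame of scoop between -0.05 and 0.05 m and y of ball_2 in the frame of scoop between -0.045 and 0.045 m and z of ball_2 in the frame of scoop between 0.008 and 0.05 m and height (world z) of scoop above 0.06 m), for 0.2 s.
At the end, for the whole second after the job is handed in: All three balls rest inside the upright mill jar, which is within 30 mm of where it stood; the scoop stands flat on its pan on the bench within 80 mm of where it stood, at rest; the cover is still open (over 100 mm) (horizontal distance between each of ball_0, ball_1, ball_2 and mill_jar below 0.06 m and z of ball_0 in the frame of mill_jar between 0.01 and 0.058 m and linear speed of each of ball_0, ball_1, ball_2 below 0.05 m/s and z of ball_1 in the frame of mill_jar between 0.01 and 0.058 m and z of ball_2 in the frame of mill_jar between 0.01 and 0.058 m and distance of scoop from where it was at the start of the episode below 0.08 m and height (world z) of scoop below 0.012 m and angle between scoop's own z axis and vertical below 0.15 rad and linear speed of scoop below 0.02 m/s and distance of mill_jar from where it was at the start of the episode below 0.03 m and angle between mill_jar's own z axis and vertical below 0.1 rad and value of joint cover above 0.1 m); the robot touches nothing.
It fails at once if the gripper's fingers touch a ball (contact force between the fingers and ball_0 above 0.5 N or contact force between the fingers and ball_1 above 0.5 N or contact force between the fingers and ball_2 above 0.5 N).
It fails at once if a bystander is shifted more than 30 mm (distance of any of wash_bottle, petri_dish, conical_flask, rubber_bung, eraser, spatula from where it was at the start of the episode above 0.03 m).
It also fails if it takes over 72 s, if anything falls off the work surface, if the arm or the gripper's body presses on something with over 40 N, if the wrist force passes 120 N, or if a joint passes its speed limit or range.

## Robot

A 6-joint arm with a two-finger parallel gripper is mounted at the origin on a cart in front of the work surface, level with it; the furniture and walls round the work are solid. World frame = base frame: x ahead of the robot, y to its left, z up, the work surface at z = 0. Lengths are in m, angles in rad, forces in N, time in s.
With the tool pointing down it reaches from about 0.225 to 0.875 m from the base axis. Payload 3.4 kg.
Tool frame: the origin (TCP) lies midway between the tips of the shut fingers; the grasp point (between the pads) lies 19 mm behind it (pinch_z is the distance from the TCP to the grasp point, in m); z points along the fingers, y is the line along which they close (so a half turn about z gives the same grasp; the last joint's range is limited). The gripper opens to 85 mm and grips with 20 to 120 N. Pads are 22 mm wide; open, the fingers measure 114 mm over their backs; the gripper's body (76 mm by 85 mm) begins 54 mm behind the grasp point. The pads swing forward as they close: fully open they stand 13 mm farther back than shut.
Start: joints at [-1.363, 0.276, 1.505, -0, 1.361, -0.121], TCP at [0.186, -0.544, 0.231] pointing down, gripper open.
Joint ranges: [-2.89, 2.89], [-0.75, 2.08], [0.22, 2.7], [-1.18, 4.32], [0.11, 2.71], [-2.7, 2.7]. Speed limits (rad/s): [2.57, 2.57, 3.14, 3.14, 3.14, 3.14].

## Interface

Orientations are given as a unit quaternion [w, x, y, z].
In Python, from rig import get_state, get_image, sign_off, pinch_z gives the robot as it stands.
- The arm moves only by the tool send_rows, never from a script. Its argument "steps" is one flat list of numbers, 5 for each row, row after row: the gripper's target within -1 to 1 (fully open at 1, half-way at 0, shut at -1), then the shift along the tool's x, y, z in cm, then the turn about the tool's z in degrees. In form: [gripper, x, y, z, roll, gripper, x, y, z, roll, ...]. A call has 1 to 12 rows; each row shifts and turns the commanded pose from where the row before left it, along the tool's axes as they then stand; what a row does not reach is not made up. A row lasts 1/10 s, in which the tool goes at most 50 mm and 8.59 degrees, less where a joint would pass 70% of its speed; a pose out of reach is approached as far as the arm can. A call is refused whole if a number of a shift passes 5 or a number of a turn 8.59, either way. A call with a gripper value outside its range is refused whole. The fingers move at their own pace and stop on an object; "newtons" is the grip in N (left out, the last holds). Time passes only in rows, so rows that do not move let the fingers close. It gives the time, the measured TCP pose, the force, the opening and the grip force at its end, in the units of the state.
- get_state(): the state, without advancing time (a new reading comes with each control period).
- get_image(name): name is "scene" or "top"; returns a dict with "color" (384x512x3 uint8, red, green, blue), "mtx" (3x3 intrinsics, pixels), "T" (4x4, takes a point from camera to world coordinates). Camera axes: x right, y down, z forward; pixel columns grow to the right and rows downward; lengths in m; the calibration is good to about 2 mm. A picture is of the moment at which its call begins. There is no depth.
- sign_off(): hands the job in; it is judged then, once.
The state is a dict: "clock": time; "qpos": joint angles; "qd": joint speeds; "effort": joint torques, N m; "position": TCP position; "ee_rot": TCP orientation; "contact_force": force on the tool from outside, world axes, zero at the start; "moment": the same for the moment, N m; "width": finger opening in m; "gripper_force": force on a finger pad.
Only numpy, scipy, OpenCV 4.12 (cv2) and the standard library are available. Lean on these libraries where they do the work, as an engineer would, in place of code of your own. Each camera call takes 0.05 s, during which the arm holds its last target. There are 200 camera calls.

## Working session

There is one attempt and no reset: what is moved stays moved. The work goes in short steps, Python scripts to look and compute and a tool call to move; the robot and the scene stay as the last step left them, time stands still between calls to the robot, and variables do not carry over. Pictures are saved under pics/ and viewed, at most 10 in all, crops included, and the job is handed in when it is done.

Besides the shell and the picture viewer there is one more tool, called in YAML: its name, and indented under it one key for each argument. send_rows: Moves the arm, as the interface text tells. Its arguments: {"type":"object","properties":{"steps":{"type":"array"},"newtons":{"type":"number"}},"required":["steps"]}

```bash
mkdir -p pics; ls
cat > h.py <<'E'
import numpy as np, cv2
from rig import get_state, get_image, sign_off, pinch_z
def ray(im,u,v,z):
    K=np.array(im["mtx"]);T=np.array(im["T"])
    d=T[:3,:3]@np.linalg.solve(K,[u,v,1.0]);o=T[:3,3]
    return o+d*(z-o[2])/d[2]
def proj(im,p):
    K=np.array(im["mtx"]);T=np.array(im["T"])
    c=K@(T[:3,:3].T@(np.array(p)-T[:3,3]));return c[:2]/c[2]
E
python3 - <<'E'
from h import *
import pickle
d={}
for n in("scene","top"):
    im=get_image(n);d[n]=im
    cv2.imwrite(f"pics/{n}0.png",cv2.resize(im["color"][:,:,::-1],(800,600),interpolation=cv2.INTER_CUBIC))
    print(n,np.round(im["T"],3).tolist(),np.round(im["mtx"],1).tolist())
pickle.dump(d,open("im0.pkl","wb"))
print(get_state(),pinch_z)
E
```

```text
pics
scene [[-0.819, -0.364, 0.443, -0.117], [-0.574, 0.537, -0.618, 0.765], [-0.013, -0.761, -0.649, 1.037], [0.0, 0.0, 0.0, 1.0]] [[370.7, 0.0, 249.0], [0.0, 370.7, 192.3], [0.0, 0.0, 1.0]]
top [[0.012, -0.989, 0.146, 0.314], [-1.0, -0.013, -0.005, -0.131], [0.007, -0.146, -0.989, 1.687], [0.0, 0.0, 0.0, 1.0]] [[403.7, 0.0, 261.1], [0.0, 403.7, 191.2], [0.0, 0.0, 1.0]]
{'clock': 0.1, 'qpos': array([-1.36299457e+00,  2.76521102e-01,  1.50602238e+00, -8.33932396e-06,
        1.36073625e+00, -1.20998722e-01]), 'qd': array([ 0.00084026, -0.00099849, -0.00517425,  0.00156282,  0.00113898,
       -0.00043242]), 'effort': array([ 1.20373843e-03, -4.17699838e+01, -2.46406424e+01, -1.09215571e-04,
        5.80034248e-03, -6.92026191e-06]), 'position': array([ 0.18556245, -0.54371421,  0.23052599]), 'ee_rot': array([-8.42570972e-04,  9.86516196e-01,  1.63661492e-01, -4.06729538e-05]), 'contact_force': array([ 0.57684542,  1.26338605, -0.45337675]), 'moment': array([-0.02209159, -0.01841744,  0.02578955]), 'gripper_force': 0.0, 'width': 0.0854669665873991} 0.0187
```

View pics/scene0.png

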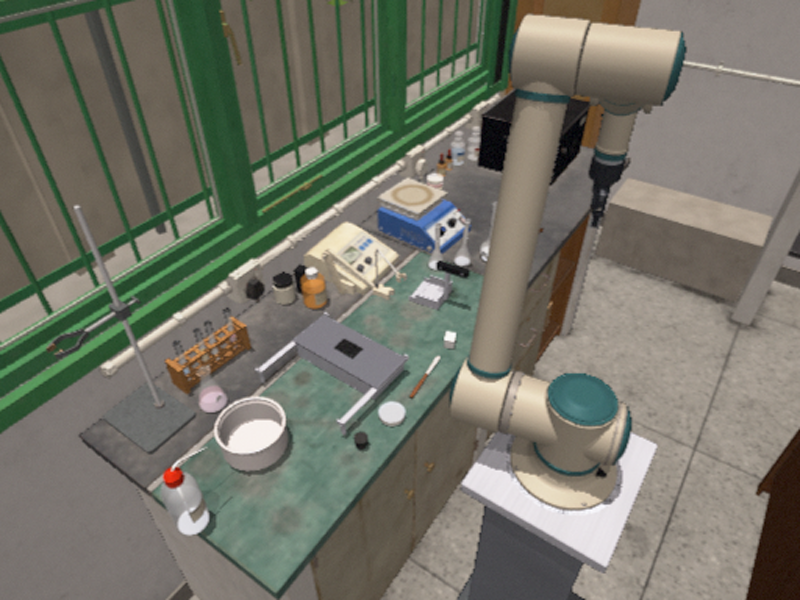

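View pics/top0.png

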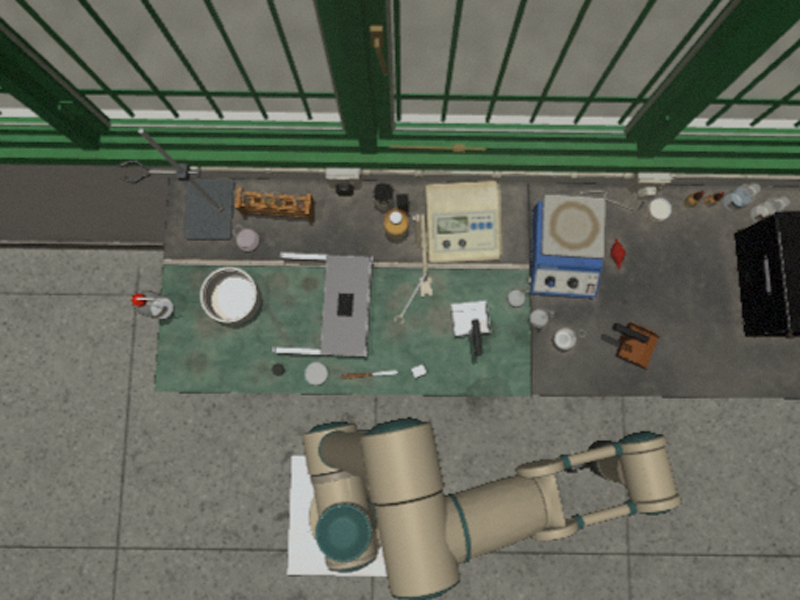

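The top view shows the cover at about (346,305), with its rails running left, so tray +y is world +y and the sloping end is away from the robot. The jar is at (230,297) and the electrode arm reaches to (400,320).

Scoop-shaped things: aluminium with a black bar at (472,325), and brown at (635,340). The aluminium one fits the description. I'll confirm it in a crop and measure.

Run:
```python
from h import *
import pickle
d=pickle.load(open("im0.pkl","rb"));t=d["top"];c=t["color"]
crop=c[150:260,80:440]
cv2.imwrite("pics/crop0.png",cv2.resize(np.ascontiguousarray(crop[:,:,::-1]),None,fx=2.2,fy=2.2,interpolation=cv2.INTER_CUBIC))
crop2=c[180:240,270:430]
cv2.imwrite("pics/crop1.png",cv2.resize(np.ascontiguousarray(crop2[:,:,::-1]),None,fx=5,fy=5,interpolation=cv2.INTER_CUBIC))
hsv=cv2.cvtColor(c,cv2.COLOR_RGB2HSV)
def comps(m,x0,x1,y0,y1,mn=15):
    k=np.zeros_like(m);k[y0:y1,x0:x1]=m[y0:y1,x0:x1]
    n,l,s,ce=cv2.connectedComponentsWithStats(k)
    return [(s[i,4],ce[i],cv2.minAreaRect(np.argwhere(l==i)[:,::-1].astype(np.float32))) for i in range(1,n) if s[i,4]>=mn]
print("px cover",c[180,220],"bar",c[217,305],"pan",c[203,300],"green",c[220,260],"jar",c[190,150], "rail",c[225,190])
dark=(c.max(2)<50).astype(np.uint8)
for z,r in((.0515,(200,245,180,215)),(.123,(285,325,195,235))):
    for a,ce,mr in comps(dark,*r):print("dark",a,ce,mr,ray(t,*ce,z).round(4))
g=((hsv[:,:,1]<40)&(c.max(2)>75)&(c.max(2)<150)).astype(np.uint8)
for a,ce,mr in comps(g,195,245,155,235,100):
    print("cover",a,ce.round(1));print(np.array([ray(t,*p,.0495) for p in cv2.boxPoints(mr)]).round(4))
w=((hsv[:,:,1]<45)&(c.max(2)>140)).astype(np.uint8)
for a,ce,mr in comps(w,285,316,188,220,50):
    print("pan",a,ce.round(1));print(np.array([ray(t,*p,.03) for p in cv2.boxPoints(mr)]).round(4))
for a,ce,mr in comps(w,120,172,165,212,100):
    print("jar",a,ce.round(1),mr,ray(t,*mr[0],.07).round(4))
```

```text
px cover [129 127 126] bar [52 55 52] pan [203 205 205] green [ 82 106  90] jar [204 206 205] rail [181 183 183]
dark 110 [220.58181818 194.39090909] ((220.5655975341797, 194.2786865234375), (8.238751411437988, 13.30875301361084), 5.194429397583008) [0.5398 0.0258 0.0515]
cover 2592 [218.8 190.6]
[[ 0.7037  0.1365  0.0495]
 [ 0.7065 -0.0668  0.0495]
 [ 0.38   -0.0727  0.0495]
 [ 0.3776  0.1248  0.0495]]
pan 400 [300.  202.1]
[[ 0.548  -0.251   0.03  ]
 [ 0.5599 -0.3462  0.03  ]
 [ 0.475  -0.355   0.03  ]
 [ 0.4633 -0.2605  0.03  ]]
jar 117 [145.9 167.6] ((145.49386596679688, 167.78248596191406), (51.00968551635742, 2.67328143119812), 1.2453643083572388) [0.6428 0.3327 0.07  ]
jar 779 [147.7 189.5] ((145.5, 188.0), (34.0, 35.0), 90.0) [0.5594 0.3282 0.07  ]
```

View pics/crop1.png

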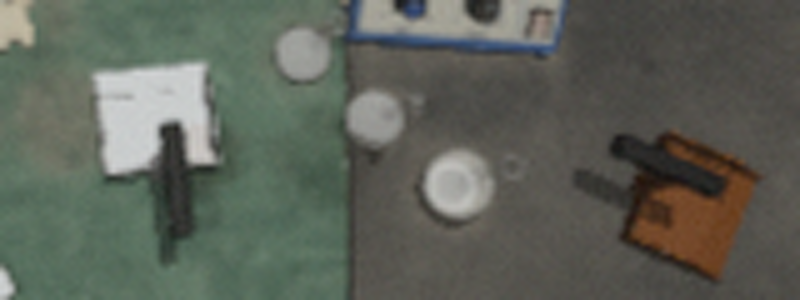

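The crop confirms the target. The aluminium scoop's pan is at crop (155,120) with its black bar at (177,180). The brown look-alike at (690,200) is not meant.

Run:
```python
from h import *
import pickle
d=pickle.load(open("im0.pkl","rb"));t=d["top"];c=t["color"].astype(int)
mx=c.max(2);sat=mx-c.min(2)
g=((sat<12)&(mx>85)&(mx<150))
L=[];R=[]
for v in range(168,224):
    xs=np.where(g[v,200:245])[0]+200
    L.append(ray(t,xs[0]-.5,v,.0495)[:2]);R.append(ray(t,xs[-1]+.5,v,.0495)[:2])
L=np.array(L);R=np.array(R)
for E in(L,R):
    p=np.polyfit(E[:,0],E[:,1],1);r=E[:,1]-np.polyval(p,E[:,0]);k=abs(r)<.004
    p=np.polyfit(E[k,0],E[k,1],1);print("edge",k.sum(),"yaw",np.degrees(np.arctan(p[0])),"y at x=.54",np.polyval(p,.54))
for u in(212,220,228):
    vs=[v for v in range(155,235) if g[v,u]];print(u,vs[0],vs[-1],ray(t,u,vs[0]-.5,.0495).round(4),ray(t,u,vs[-1]+.5,.0495).round(4))
k=np.zeros(mx.shape,np.uint8);k[200:232,296:316]=(mx<80)[200:232,296:316]&(sat<12)[200:232,296:316]
pts=np.argwhere(k)[:,::-1].astype(np.float32)
W=np.array([ray(t,*p,.123)[:2] for p in pts])
m=W.mean(0);u,s,vt=np.linalg.svd(W-m);a=(W-m)@vt[0]
print("bar",len(W),m,np.ptp(a),"yaw",np.degrees(np.arctan2(vt[0][1],vt[0][0])),(m+np.outer([a.min(),a.max()],vt[0])).round(4))
print(repr(k[200:232,296:316].sum(1)))
# jar: fit ellipse to rim in green surround
hsv=cv2.cvtColor(t["color"],cv2.COLOR_RGB2HSV)
j=np.zeros(mx.shape,np.uint8);j[171:212,120:172]=(((sat<14)&(mx>105))[171:212,120:172]);
cs=max(cv2.findContours(j,0,1)[0],key=cv2.contourArea);(cx,cy),r=cv2.minEnclosingCircle(cs);print("jar",cx,cy,r,r*1.62/403.7,ray(t,cx,cy,.07).round(4),cv2.boundingRect(cs))
s=d["scene"]
for n,p in(("pad",(.54,.026,.0515)),("scooporg",(.512,-.303,0)),("jar",(.559,.328,.07))):print(n,(proj(s,p)*1.5625).round(),(proj(t,p)*1.5625).round())
```

```text
edge 48 yaw -1.9364326301554808 y at x=.54 0.08550797349729469
edge 53 yaw -2.088407158752199 y at x=.54 -0.03766120779685704
212 163 226 [0.6729 0.065  0.0495] [0.4086 0.0572 0.0495]
220 163 227 [0.6733 0.0319 0.0495] [0.405  0.0247 0.0495]
228 163 227 [ 0.6738 -0.0012  0.0495] [ 0.4054 -0.0076  0.0495]
bar 138 [ 0.44878962 -0.3111621 ] 0.10095706696669887 yaw -178.4386957876901 [[ 0.4925 -0.31  ]
 [ 0.3916 -0.3127]]
array([ 0,  0,  0,  0,  0,  3,  4,  4,  3,  5,  5,  5,  5, 12, 15, 10,  8,
        6,  7,  5,  5,  4,  6,  5,  6,  6,  5,  3,  0,  0,  0,  1],
      dtype=uint64)
jar 149.0 188.42857360839844 17.68498420715332 0.0709677344948932 [0.5579 0.314  0.07  ] (138, 171, 27, 36)
pad [347. 347.] [345. 304.]
scooporg [429. 295.] [468. 318.]
jar [249. 423.] [227. 294.]
```

View pics/crop0.png

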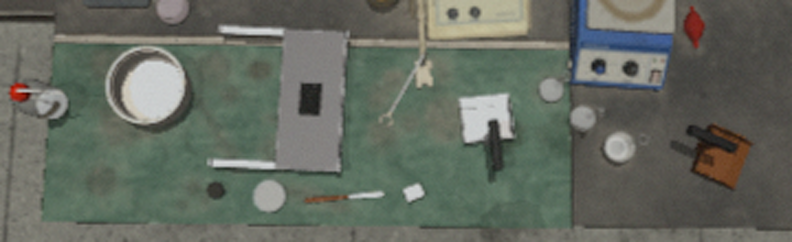

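Crop 0 shows the closed cover with its pad at (310,99), the jar rim centred at (148,85), and the electrode tip at (385,120). The pad should be at about (0.540, 0.025) and the tray yaw about -2°. Next I move to the pad.

send_rows:
  steps: [-1,0,0,0,7,-1,0,0,0,7,-1,0,0,0,7,-1,2.3,-4.1,0,0,-1,2.3,-4.1,0,0,-1,2.3,-4.1,0,0,-1,2.3,-4.1,0,0,-1,2.3,-4.1,0,0,-1,2.3,-4.1,0,0,-1,2.3,-4.1,0,0,-1,2.3,-4.1,0,0,-1,2.3,-4.1,0,0]

```text
clock: 1.3
position: [0.4069, -0.1814, 0.2311]
ee_rot: [0.0, 1.0, -0.019, -0.0]
contact_force: [0.8, 0.9, -0.0]
width: -0.0002
gripper_force: 0.0
```

send_rows:
  steps: [-1,2.3,-4.1,0,0,-1,2.3,-4.1,0,0,-1,2.3,-4.1,2.5,0,-1,2.3,-4.1,4,0,-1,1.5,-1.0,4,0,-1,0,0,3,0,-1,0,0,0,0]

```text
clock: 2.0
position: [0.5102, -0.0222, 0.1012]
ee_rot: [-0.001, 1.0, -0.018, -0.005]
contact_force: [-1.6, -0.5, -0.5]
width: 0.0002
gripper_force: 0.0
```

```bash
cat >> h.py <<'E'
def st():
    s=get_state();q=s["ee_rot"];from scipy.spatial.transform import Rotation as R
    M=R.from_quat([q[1],q[2],q[3],q[0]]).as_matrix()
    print("t",s["clock"],"p",s["position"].round(4),"yaw",np.degrees(np.arctan2(M[1,0],M[0,0])).round(2),"F",s["contact_force"].round(2),"M",s["moment"].round(2),"w",round(s["width"],4),"g",round(float(s["gripper_force"]),1));return s,M
def todo(target):
    s,M=st();print("tool cm",(M.T@(np.array(target)-s["position"])*100).round(2))
E
python3 - <<'E'
from h import *
todo([.54,.025,.056])
import pickle
t=pickle.load(open("im0.pkl","rb"))["top"]
print(ray(t,304.4,205,.123),ray(t,306.4,227.2,.123),ray(t,175.5,223.6,.053),ray(t,147.3,188.9,.07))
E
```

```text
t 2.0 p [ 0.5102 -0.0222  0.1012] yaw -2.08 F [-1.58 -0.5  -0.53] M [-0.01  0.    0.01] w 0.0002 g 0.0
tool cm [ 2.86 -4.82  4.49]
[ 0.49243503 -0.30873708  0.123     ] [ 0.40616919 -0.31616337  0.123     ] [0.418237   0.20435392 0.053     ] [0.5558535  0.32073753 0.07      ]
```

send_rows:
  steps: [-1,1.4,-2.4,2.0,0,-1,1.4,-2.4,2.0,0,-1,0,0,0.3,0,-1,0,0,0.2,0,-1,0,0,0.2,0,-1,0,0,0.1,0,-1,0,0,0,0]

```text
clock: 2.7
position: [0.5436, 0.0227, 0.0581]
ee_rot: [0.0, 1.0, -0.019, 0.001]
contact_force: [-0.6, -1.7, 0.2]
width: -0.0001
gripper_force: 0.0
```

Run:
```python
from h import *
todo([.54,.025,.0515])
```

```text
t 2.7 p [0.5436 0.0227 0.0581] yaw -2.22 F [-0.55 -1.72  0.19] M [0.02 0.03 0.  ] w -0.0001 g 0.0
tool cm [-0.37 -0.22  0.66]
```

send_rows:
  steps: [-1,0,0,0,0,-1,0,0,0.2,0,-1,0,0,0.2,0,-1,0,0,0,0]

```text
clock: 3.1
position: [0.5433, 0.0234, 0.053]
ee_rot: [0.0, 1.0, -0.019, -0.0]
contact_force: [-0.1, -0.1, 0.4]
width: 0.0001
gripper_force: 0.0
```

send_rows:
  steps: [-1,0,0,0.2,0,-1,0,0,0,0]

```text
clock: 3.3
position: [0.5437, 0.0234, 0.0516]
ee_rot: [0.0, 1.0, -0.019, 0.0]
contact_force: [-0.9, 0.1, 3.0]
width: 0.0001
gripper_force: 1.2
```

send_rows:
  steps: [-1,0,0,0.2,0,-1,0,0,0,0,-1,0,-0.5,0,0,-1,0,-1,0,0,-1,0,-1,0,0,-1,0,-1,0,0]

```text
clock: 3.9
position: [0.5449, 0.0582, 0.0515]
ee_rot: [0.0, 1.0, -0.019, 0.0]
contact_force: [-4.6, -2.0, 15.5]
width: -0.0002
gripper_force: 7.6
```

send_rows:
  steps: [-1,0,-1.5,0,0,-1,0,-1.5,0,0,-1,0,-1.5,0,0,-1,0,-1.5,0,0,-1,0,-1.2,0,0,-1,0,-0.7,0,0,-1,0,-0.4,0,0,-1,0,0,0,0,-1,0,0,0,0]

```text
clock: 4.8
position: [0.5477, 0.1399, 0.0515]
ee_rot: [0.002, 1.0, -0.018, 0.0]
contact_force: [-4.9, -5.4, 15.1]
width: 0.0002
gripper_force: 7.8
```

Run:
```python
from h import *
import pickle
st()
t=get_image("top");pickle.dump(t,open("im1.pkl","wb"));c=t["color"]
cv2.imwrite("pics/open.png",cv2.resize(np.ascontiguousarray(c[140:250,120:340,::-1]),None,fx=3.6,fy=3.6,interpolation=cv2.INTER_CUBIC))
```

```text
t 4.8 p [0.5477 0.1399 0.0515] yaw -2.06 F [-4.85 -5.43 15.07] M [-0.9   0.7  -0.05] w 0.0002 g 7.8
```

View pics/open.png

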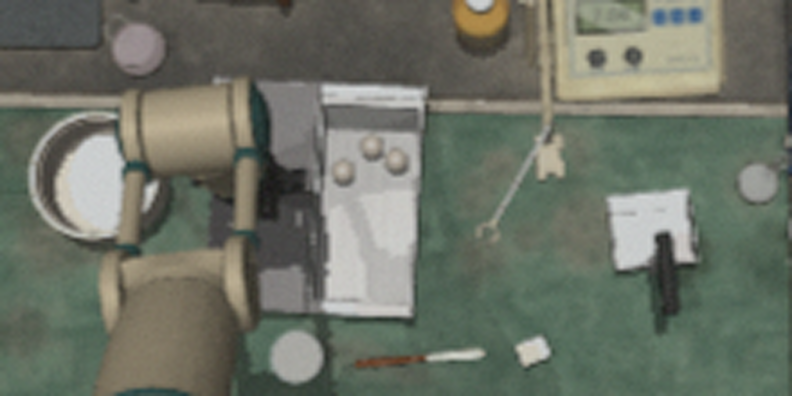

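The cover is open against its stop. The balls are at crop (343,171), (371,147) and (397,160), and the tray is clear. Next I go to the scoop's bar, passing above the electrode.

send_rows:
  steps: [-1,0,0,-2,0,-1,0,0,-5,0,-1,0,0,-5,0,-1,0,0,-5,0,-1,0,0,-3,0,-1,-1,4.5,0,0,-1,-1.1,4.6,0,0,-1,-1.1,4.6,0,0,-1,-1.1,4.6,0,0,-1,-1.1,4.6,0,0,0,-1.1,4.6,0,0,1,-1.1,4.6,0,0]

```text
clock: 6.05
position: [0.4591, -0.1782, 0.2493]
ee_rot: [0.0, 1.0, -0.019, 0.0]
contact_force: [0.9, -1.0, 0.0]
width: 0.0283
gripper_force: 0.0
```

send_rows:
  steps: [1,-1.1,4.6,0,0,1,-1.1,4.6,0,0,1,-1.1,4.6,0,0,1,0,0,3,-7.5,1,0,0,3,0,1,0,0,0,0,1,0,0,0,0]

```text
clock: 6.75
position: [0.4217, -0.3131, 0.1894]
ee_rot: [-0.0, 0.999, 0.047, -0.0]
contact_force: [0.4, 0.1, 0.4]
width: 0.0855
gripper_force: 0.0
```

Run:
```python
from h import *
import pickle
todo([.4225,-.3145,.091])
t=pickle.load(open("im1.pkl","rb"))
for u,v in((343,171),(371,147),(397,160)):
    p=ray(t,120+u/3.6,140+v/3.6,.018);a=np.radians(-2.05);R=np.array([[np.cos(a),-np.sin(a)],[np.sin(a),np.cos(a)]])
    print(p.round(3),(R.T@(p[:2]-[.5365,.0245])*1000).round(1))
# tray outer corners at z=.048
for u,v in((322,84),(427,90),(413,318),(318,312)):
    p=ray(t,120+u/3.6,140+v/3.6,.046);print(p.round(4),(R.T@(p[:2]-[.5365,.0245])*1000).round(1))
t=get_image("top");c=t["color"];pickle.dump(t,open("im2.pkl","wb"))
cv2.imwrite("pics/over.png",cv2.resize(np.ascontiguousarray(c[140:250,120:340,::-1]),None,fx=3.6,fy=3.6,interpolation=cv2.INTER_CUBIC))
g=c.astype(int);mx=g.max(2);sat=mx-g.min(2);print([(v,[x for x in range(180,245) if sat[v,x]<12 and 60<mx[v,x]<160][-1:]) for v in range(170,226,8)])
```

```text
t 6.75 p [ 0.4217 -0.3131  0.1894] yaw 5.33 F [0.44 0.12 0.42] M [-0.02  0.01  0.02] w 0.0855 g 0.0
tool cm [0.07 0.15 9.84]
[0.573 0.052 0.018] [35.7 28.7]
[0.602 0.02  0.018] [65.6 -2. ]
[ 0.587 -0.01   0.018] [ 51.7 -33.1]
[0.67   0.0759 0.046 ] [131.6  56.2]
[ 0.6646 -0.0451  0.046 ] [130.5 -65. ]
[ 0.4025 -0.0346  0.046 ] [-131.8  -63.9]
[0.4079 0.0724 0.046 ] [-130.2   43.3]
[(170, [238]), (178, [237]), (186, [237]), (194, [236]), (202, [235]), (210, [236]), (218, [235])]
```

send_rows:
  steps: [1,0.1,0.1,3,0,1,0,0,3,0,1,0,0,2.5,0,1,0,0,1.3,0,1,0,0,0,0,1,0,0,0,0,-1,0,0,0,0,-1,0,0,0,0,-1,0,0,0,0,-1,0,0,0,0,-1,0,0,0,0]
  newtons: 20

```text
clock: 7.9
position: [0.4229, -0.3144, 0.0917]
ee_rot: [0.0, 0.999, 0.047, 0.0]
contact_force: [-0.3, -1.4, 1.4]
width: 0.0179
gripper_force: 26.7
```

Run:
```python
from h import *
st()
```

```text
t 7.9 p [ 0.4229 -0.3144  0.0917] yaw 5.34 F [-0.28 -1.37  1.37] M [0.02 0.04 0.04] w 0.0179 g 26.7
```

Grasped at 17.9 mm width. Next a lift at 20 N to see whether the scoop pivots in the pads.

send_rows:
  steps: [-1,0,0,-1,0,-1,0,0,-2,0,-1,0,0,-3,0,-1,0,0,-3,0,-1,0,0,0,0,-1,0,0,0,0,-1,0,0,0,0]

```text
clock: 8.6
position: [0.4219, -0.3133, 0.1801]
ee_rot: [-0.001, 0.999, 0.047, -0.001]
contact_force: [0.6, -0.2, -1.8]
width: 0.0175
gripper_force: 26.2
```

Run:
```python
from h import *
import pickle
st()
s=get_image("scene");pickle.dump(s,open("s3.pkl","wb"))
c=s["color"];u,v=proj(s,(.47,-.31,.15)).astype(int);print(u,v)
cv2.imwrite("pics/lift.png",cv2.resize(np.ascontiguousarray(c[v-60:v+60,u-80:u+80,::-1]),None,fx=4,fy=4,interpolation=cv2.INTER_CUBIC))
```

```text
t 8.6 p [ 0.4219 -0.3133  0.1801] yaw 5.34 F [ 0.62 -0.22 -1.76] M [-0.04  0.12 -0.01] w 0.0175 g 26.2
285 163
```

View pics/lift.png

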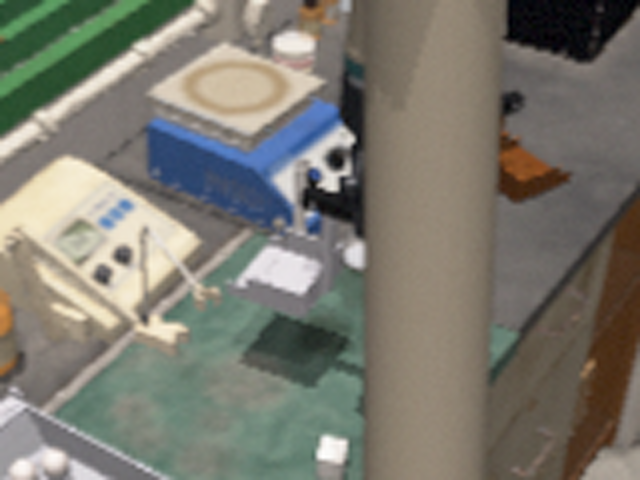

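Run:
```python
from h import *
import pickle
s=pickle.load(open("s3.pkl","rb"));a=np.radians(5.34)
R=np.array([[np.cos(a),-np.sin(a)],[np.sin(a),np.cos(a)]])
for th in(0,10,20):
  for n,(x,y,z) in dict(noseL=(44.5,48,0),noseR=(44.5,-48,0),heelL=(-44,48,0),backtopL=(-44,48,36),barfront=(-15,0,123)).items():
    t=np.radians(th);dx,dz=x+88,z-112
    X=dx*np.cos(t)+dz*np.sin(t);Z=-dx*np.sin(t)+dz*np.cos(t)   # nose down th
    p=np.r_[np.array([.4219,-.3133])+R@[X/1e3,y/1e3],.1801+.0205+Z/1e3]
    print(th,n,((proj(s,p)-[285-80,163-60])*4).round())
```

```text
0 noseL [225. 291.]
0 noseR [267. 243.]
0 heelL [302. 316.]
0 backtopL [304. 288.]
0 barfront [302. 184.]
10 noseL [243. 313.]
10 noseR [285. 264.]
10 heelL [320. 327.]
10 backtopL [316. 298.]
10 barfront [301. 195.]
20 noseL [264. 333.]
20 noseR [305. 284.]
20 heelL [339. 335.]
20 backtopL [329. 305.]
20 barfront [302. 206.]
```

The scoop hangs level at 20 N, since its nose corners match the 0° prediction. Next I lower it and find the softer grip at which it pivots, as I'll need that for tipping.

send_rows:
  steps: [-1,0,0,3,0,-0.7,0,0,1,0,-0.65,0,0,0,0,-0.65,0,0,0,0]

```text
clock: 9.05
position: [0.4228, -0.3141, 0.1411]
ee_rot: [-0.0, 0.999, 0.047, -0.0]
contact_force: [-0.1, 0.9, -1.4]
width: 0.0177
gripper_force: 26.2
```

send_rows:
  steps: [-0.62,0,0,0,0,-0.62,0,0,0,0]

```text
clock: 9.25
position: [0.4234, -0.3146, 0.1423]
ee_rot: [0.001, 0.999, 0.047, 0.001]
contact_force: [0.5, -0.0, -1.6]
width: 0.0179
gripper_force: 26.2
```

Run:
```python
from h import *
st()
```

```text
t 9.25 p [ 0.4234 -0.3146  0.1423] yaw 5.34 F [ 0.54 -0.01 -1.59] M [-0.01  0.16 -0.02] w 0.0179 g 26.2
```

send_rows:
  steps: [-0.6,0,0,0,0,-0.6,0,0,0,0]

```text
clock: 9.45
position: [0.423, -0.3143, 0.1419]
ee_rot: [0.0, 0.999, 0.047, 0.0]
contact_force: [-0.2, -0.5, -1.1]
width: 0.0178
gripper_force: 26.2
```

send_rows:
  steps: [-0.59,0,0,0,0,-0.59,0,0,0,0]

```text
clock: 9.65
position: [0.4229, -0.3142, 0.1415]
ee_rot: [0.0, 0.999, 0.047, 0.0]
contact_force: [-0.1, 0.2, -2.8]
width: 0.0179
gripper_force: 26.2
```

Run:
```python
from h import *
st()
```

```text
t 9.65 p [ 0.4229 -0.3142  0.1415] yaw 5.34 F [-0.07  0.18 -2.78] M [-0.    0.13  0.05] w 0.0179 g 26.2
```

send_rows:
  steps: [-0.58,0,0,0,0,-0.58,0,0,0,0]

```text
clock: 9.85
position: [0.4231, -0.3142, 0.1415]
ee_rot: [0.0, 0.999, 0.047, 0.0]
contact_force: [0.4, 1.1, -2.2]
width: 0.0183
gripper_force: 3.3
```

send_rows:
  steps: [-0.575,0,0,0,0]

```text
clock: 9.95
position: [0.4231, -0.3143, 0.1417]
ee_rot: [0.0, 0.999, 0.047, 0.0]
contact_force: [0.2, -0.6, -0.1]
width: 0.0179
gripper_force: 0.0
```

Run:
```python
from h import *
st()
```

```text
t 9.95 p [ 0.4231 -0.3143  0.1417] yaw 5.34 F [ 0.22 -0.65 -0.12] M [ 0.04 -0.01 -0.01] w 0.0179 g 0.0
```

Run:
```python
from h import *
import pickle
st()
s=get_image("scene");pickle.dump(s,open("s4.pkl","wb"));c=s["color"]
a=c[103:223,205:365]
t=get_image("top");pickle.dump(t,open("t4.pkl","wb"));b=t["color"][180:240,270:350]
cv2.imwrite("pics/drop.png",np.hstack([cv2.resize(np.ascontiguousarray(a[:,:,::-1]),(400,300)),cv2.resize(np.ascontiguousarray(b[:,:,::-1]),(400,300))]))
```

```text
t 9.95 p [ 0.4231 -0.3143  0.1417] yaw 5.34 F [ 0.22 -0.65 -0.12] M [ 0.04 -0.01 -0.01] w 0.0179 g 0.0
```

View pics/drop.png

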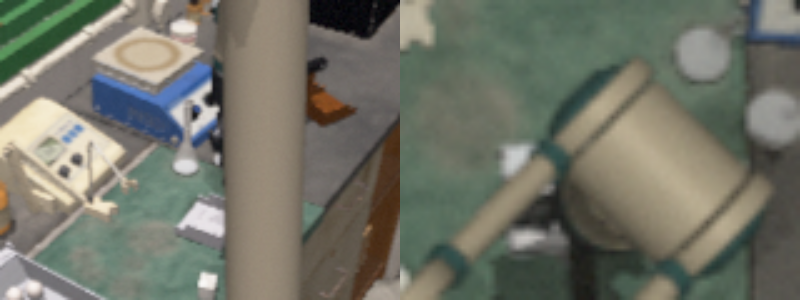

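The drop left the scoop flat on the bench, with its pan at (205,215) in the left panel. I open, rise, back off to the right and remeasure.

send_rows:
  steps: [1,0,0,-4,0,1,0,0,-4,0,1,0,4,0,0,1,0,4,0,0,1,0,4,0,0,1,0,4,0,0,1,0,4,0,0,1,0,4,0,0,1,0,0,0,0]

```text
clock: 10.95
position: [0.4447, -0.5586, 0.2198]
ee_rot: [0.002, 0.999, 0.045, -0.0]
contact_force: [-0.6, 0.7, -0.2]
width: 0.0851
gripper_force: 0.0
```

Run:
```python
from h import *
import pickle
st()
t=get_image("top");pickle.dump(t,open("t5.pkl","wb"));c=t["color"].astype(int);mx=c.max(2);sat=mx-c.min(2)
k=np.zeros(mx.shape,np.uint8);k[180:235,280:325]=((sat<14)&(mx>140))[180:235,280:325]
n,l,s,ce=cv2.connectedComponentsWithStats(k)
for i in range(1,n):
  if s[i,4]>60:
    mr=cv2.minAreaRect(np.argwhere(l==i)[:,::-1].astype(np.float32));B=np.array([ray(t,*p,.03) for p in cv2.boxPoints(mr)]);print(s[i],mr);print(B.round(4),B.mean(0))
cv2.imwrite("pics/re.png",cv2.resize(np.ascontiguousarray(t["color"][180:240,270:350,::-1]),None,fx=7,fy=7,interpolation=cv2.INTER_CUBIC))
```

```text
t 10.95 p [ 0.4447 -0.5586  0.2198] yaw 5.15 F [-0.55  0.65 -0.23] M [ 0.05 -0.05  0.03] w 0.0851 g 0.0
[290 208  24  22 395] ((301.7621765136719, 217.85975646972656), (20.87156105041504, 21.644580841064453), 83.6598129272461)
[[ 0.487  -0.2592  0.03  ]
 [ 0.498  -0.348   0.03  ]
 [ 0.4127 -0.357   0.03  ]
 [ 0.4018 -0.2688  0.03  ]] [ 0.44988538 -0.30824221  0.03      ]
```

View pics/re.png

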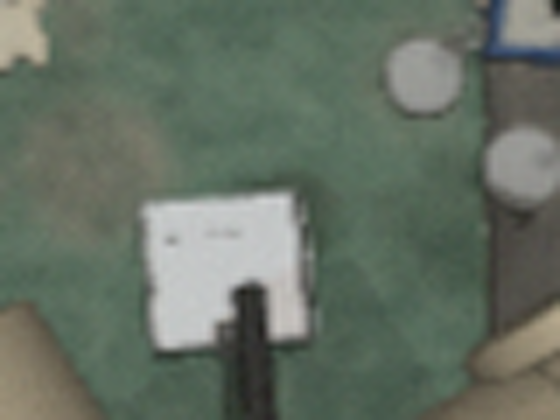

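The scoop is flat with its pan centre at (0.450,-0.308) and its yaw unchanged. It has shifted (-62,-5) mm, so the grip point becomes (0.3605,-0.3195). Next I regrasp.

send_rows:
  steps: [1,-1,-4,0,0,1,-1,-4,0,0,1,-1,-4,0,0,1,-1,-4,0,0,1,-1,-4,0,0,1,-1,-3.2,0,0,1,0,0,0,0,1,0,0,0,0]

```text
clock: 11.8
position: [0.3638, -0.3266, 0.2223]
ee_rot: [0.001, 0.999, 0.047, 0.001]
contact_force: [0.3, -0.5, -0.2]
width: 0.0853
gripper_force: 0.0
```

Run:
```python
from h import *
todo([.3605,-.3195,.0915])
```

```text
t 11.8 p [ 0.3638 -0.3266  0.2223] yaw 5.42 F [ 0.34 -0.54 -0.22] M [-0.06  0.01 -0.01] w 0.0853 g 0.0
tool cm [-0.28 -0.76 13.08]
```

send_rows:
  steps: [1,-0.3,-0.8,4,0,1,0,0,4,0,1,0,0,3.5,0,1,0,0,1.5,0,1,0,0,0,0,1,0,0,0,0,-1,0,0,0,0,-1,0,0,0,0,-1,0,0,0,0,-1,0,0,0,0,-1,0,0,0,0]
  newtons: 60

```text
clock: 12.9
position: [0.3601, -0.3201, 0.0919]
ee_rot: [0.0, 0.999, 0.047, 0.0]
contact_force: [-0.1, -0.6, 2.8]
width: 0.0173
gripper_force: 59.0
```

Run:
```python
from h import *
todo([.3605,-.3195,.0915])
```

```text
t 12.9 p [ 0.3601 -0.3201  0.0919] yaw 5.34 F [-0.07 -0.62  2.82] M [ 0.05 -0.03  0.  ] w 0.0173 g 59.0
tool cm [ 0.05 -0.06  0.04]
```

send_rows:
  steps: [-1,0,0,-2,0,-1,0,0,-4,0,-1,0,0,-4,0,-1,0,0,-4,0,-1,0,0,-4,0,-1,0,0,-3,0,-1,0,0,0,3.7,-1,0,0,0,3.7]

```text
clock: 13.7
position: [0.3601, -0.3201, 0.3024]
ee_rot: [0.001, 1.0, -0.019, 0.0]
contact_force: [-0.9, 0.6, -3.0]
width: 0.0168
gripper_force: 59.0
```

send_rows:
  steps: [-1,0,-3,0,0,-1,0,-4,0,0,-1,0,-4,0,0,-1,0,-4,0,0,-1,0,-4,0,0,-1,0,-4,0,0,-1,0,-4,0,0,-1,0,-4,0,0,-1,1,-3,0,0,-1,2,-1,0,0,-1,0,0,0,0,-1,0,0,0,0]

```text
clock: 14.9
position: [0.402, 0.0289, 0.3008]
ee_rot: [0.0, 1.0, -0.017, -0.001]
contact_force: [0.5, -0.3, -1.3]
width: 0.0174
gripper_force: 59.2
```

Run:
```python
from h import *
import pickle
todo([.4036,.028,.0955])
t=get_image("top");pickle.dump(t,open("t6.pkl","wb"))
cv2.imwrite("pics/ab.png",cv2.resize(np.ascontiguousarray(t["color"][150:250,180:280,::-1]),None,fx=6,fy=6,interpolation=cv2.INTER_CUBIC))
```

```text
t 14.9 p [0.402  0.0289 0.3008] yaw -2.0 F [ 0.55 -0.34 -1.35] M [-0.02  0.14  0.  ] w 0.0174 g 59.2
tool cm [ 0.21  0.07 20.53]
```

send_rows:
  steps: [-1,0.1,0,4,0,-1,0.1,0,4,0,-1,0,0,4,0,-1,0,0,2,0,-1,0,0,0,0,-1,0,0,0,0]

```text
clock: 15.55
position: [0.4048, 0.028, 0.1619]
ee_rot: [0.0, 1.0, -0.019, 0.0]
contact_force: [0.8, 0.3, -0.8]
width: 0.0174
gripper_force: 59.1
```

Run:
```python
from h import *
import pickle
todo([.4036,.028,.0955])
t=get_image("top");s=get_image("scene");pickle.dump((t,s),open("t7.pkl","wb"))
u,v=proj(s,(.53,.02,.05)).astype(int);u2,v2=proj(t,(.53,.02,.05)).astype(int);print(u,v,u2,v2)
f=lambda c,u,v:cv2.resize(np.ascontiguousarray(c[v-50:v+50,u-50:u+50,::-1]),(400,400),interpolation=cv2.INTER_CUBIC)
cv2.imwrite("pics/ins.png",np.hstack([f(s["color"],u,v),f(t["color"],u2,v2)]))
```

```text
t 15.55 p [0.4048 0.028  0.1619] yaw -2.13 F [ 0.84  0.35 -0.83] M [-0.01  0.06  0.  ] w 0.0174 g 59.1
tool cm [-0.12  0.    6.64]
225 222 221 196
```

View pics/ins.png

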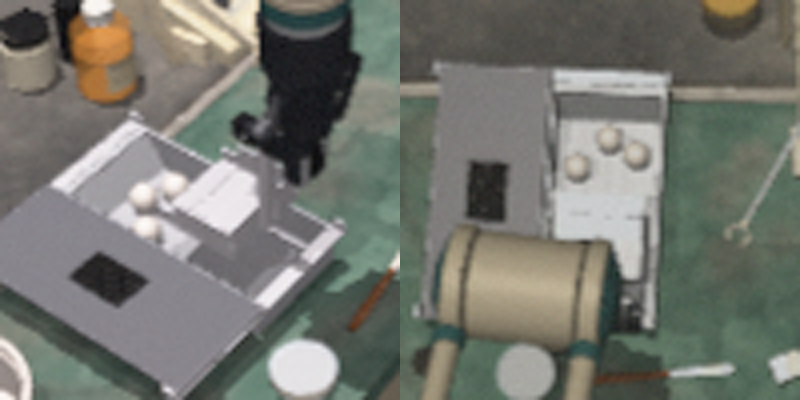

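Left panel: the scoop is level above the tray. Right panel: the pan's sides at about x=555 and 645 sit centred between the tray walls, and the balls at (577,166), (610,139) and (636,155) are well ahead of the nose. Next I lower it.

send_rows:
  steps: [-1,0,0,2,0,-1,0,0,2,0,-1,0,0,1.5,0,-1,0,0,0.6,0,-1,0,0,0.3,0,-1,0,0,0.1,0,-1,0,0,0,0,-1,0,0,0,0]

```text
clock: 16.45
position: [0.4053, 0.0286, 0.0971]
ee_rot: [0.0, 1.0, -0.018, 0.001]
contact_force: [0.3, -0.1, -1.4]
width: 0.0171
gripper_force: 59.2
```

Run:
```python
from h import *
todo([.4036,.028,.0959])
```

```text
t 16.45 p [0.4053 0.0286 0.0971] yaw -2.06 F [ 0.28 -0.06 -1.44] M [-0.02  0.11  0.01] w 0.0171 g 59.2
tool cm [-0.17  0.06  0.12]
```

send_rows:
  steps: [-1,0,0,0.15,0,-1,0,0,0.1,0,-1,0,0,0,0,-1,0.5,0,0,0,-1,0.8,0,0,0,-1,0.8,0,0,0,-1,0.8,0,0,0,-1,0.8,0,0,0,-1,0.8,0,0,0,-1,0.8,0,0,0]
  newtons: 20

```text
clock: 17.45
position: [0.4464, 0.0277, 0.0955]
ee_rot: [-0.0, 1.0, -0.017, -0.011]
contact_force: [-25.0, 0.6, 34.8]
width: 0.017
gripper_force: 65.5
```

send_rows:
  steps: [-1,0.6,0,0,0,-1,0.6,0,0,0,-1,0.5,0,0,0,-1,0.4,0,0,0,-1,0.3,0,0,0,-1,0.2,0,0,0,-1,0,0,0,0,-1,0,0,0,0]

```text
clock: 18.25
position: [0.4747, 0.0266, 0.0956]
ee_rot: [-0.0, 1.0, -0.018, -0.008]
contact_force: [-19.9, 1.0, 28.8]
width: 0.017
gripper_force: 64.3
```

Run:
```python
from h import *
import pickle
st()
t=get_image("top");s=get_image("scene");pickle.dump((t,s),open("t8.pkl","wb"))
u,v=proj(s,(.58,.02,.05)).astype(int);u2,v2=proj(t,(.58,.02,.05)).astype(int);print(u,v,u2,v2)
f=lambda c,u,v:cv2.resize(np.ascontiguousarray(c[v-40:v+40,u-40:u+40,::-1]),(400,400),interpolation=cv2.INTER_CUBIC)
cv2.imwrite("pics/push.png",np.hstack([f(s["color"],u,v),f(t["color"],u2,v2)]))
```

```text
t 18.25 p [0.4747 0.0266 0.0956] yaw -2.01 F [-19.93   1.05  28.77] M [0.26 3.35 0.07] w 0.017 g 64.3
214 217 222 184
```

send_rows:
  steps: [-0.6,0,0,-0.1,0,-0.6,0,0,-0.1,0,-0.6,0,0,0,0]
  newtons: 20

```text
clock: 18.65
position: [0.4841, 0.0257, 0.096]
ee_rot: [0.0, 1.0, -0.018, 0.0]
contact_force: [0.2, -0.4, -3.1]
width: 0.0174
gripper_force: 50.4
```

Run:
```python
from h import *
st()
```

```text
t 18.65 p [0.4841 0.0257 0.096 ] yaw -2.06 F [ 0.24 -0.37 -3.13] M [0.03 0.29 0.02] w 0.0174 g 50.4
```

View pics/push.png

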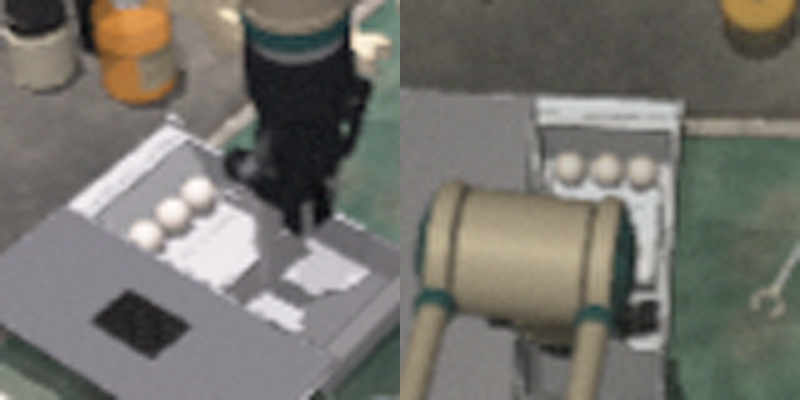

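The balls are lined up against the slope at (569,168), (606,168) and (641,170) in the right panel, just ahead of the lip. Next I ease forward to the foot of the slope.

send_rows:
  steps: [-0.59,0.2,0,0.05,0,-0.59,0.2,0,0,0,-0.59,0.1,0,0,0,-0.59,0,0,0,0]

```text
clock: 19.05
position: [0.4891, 0.0255, 0.0952]
ee_rot: [0.0, 1.0, -0.018, 0.0]
contact_force: [0.3, 0.3, -2.3]
width: 0.018
gripper_force: 27.1
```

Run:
```python
from h import *
st()
```

```text
t 19.05 p [0.4891 0.0255 0.0952] yaw -2.07 F [ 0.27  0.3  -2.34] M [0.04 0.16 0.  ] w 0.018 g 27.1
```

send_rows:
  steps: [-0.59,0,0,0.1,0,-0.59,0,0,0,0]

```text
clock: 19.25
position: [0.4889, 0.0255, 0.0947]
ee_rot: [0.0, 1.0, -0.018, 0.0]
contact_force: [-1.5, -0.8, -1.3]
width: 0.0173
gripper_force: 27.2
```

send_rows:
  steps: [-0.59,0,0,0.1,0,-0.59,0,0,0,0]

```text
clock: 19.45
position: [0.4887, 0.0254, 0.0945]
ee_rot: [0.0, 1.0, -0.018, 0.0]
contact_force: [-3.0, -0.5, 6.8]
width: 0.0175
gripper_force: 28.1
```

send_rows:
  steps: [-0.59,0.2,0,0,0,-0.59,0,0,0,0]

```text
clock: 19.65
position: [0.4892, 0.0254, 0.0947]
ee_rot: [0.0, 1.0, -0.018, -0.001]
contact_force: [-6.2, -1.5, 12.0]
width: 0.0174
gripper_force: 28.7
```

Run:
```python
from h import *
st()
import pickle
t=get_image("top");s=get_image("scene");pickle.dump((t,s),open("t9.pkl","wb"))
for n,im in(("top",t),("scene",s)):
    c=im["color"].astype(int)
    m=((c.min(2)>165)&(c[:,:,0]-c[:,:,2]>6)).astype(np.uint8)
    u,v=proj(im,(.62,.02,.018)).astype(int);k=np.zeros_like(m);k[v-14:v+20,u-25:u+25]=m[v-14:v+20,u-25:u+25]
    nn,l,stt,ce=cv2.connectedComponentsWithStats(k)
    print(n,[(stt[i,4],ce[i].round(1),ray(im,*ce[i],.018).round(3)) for i in range(1,nn) if stt[i,4]>8])
```

```text
t 19.65 p [0.4892 0.0254 0.0947] yaw -2.05 F [-6.2  -1.5  12.03] M [ 0.06  1.15 -0.02] w 0.0174 g 28.7
top [(np.int32(10), array([215. , 175.8]), array([0.623, 0.055, 0.018])), (np.int32(10), array([222.8, 176. ]), array([0.623, 0.022, 0.018])), (np.int32(10), array([229.5, 176.2]), array([ 0.622, -0.006,  0.018]))]
scene [(np.int32(88), array([207., 218.]), array([0.627, 0.015, 0.018]))]
```

send_rows:
  steps: [-0.59,-0.1,0,0.1,0,-0.59,-0.1,0,0.15,0,-0.59,-0.1,0,0.15,0,-0.59,-0.1,0,0.15,0,-0.59,0,0,0,0]

```text
clock: 20.25
position: [0.4859, 0.0254, 0.0923]
ee_rot: [0.0, 1.0, -0.018, 0.001]
contact_force: [-13.0, -0.7, 32.9]
width: 0.0177
gripper_force: 31.8
```

```bash
cat > b.py <<'E'
from h import *
st()
t=get_image("top");c=t["color"].astype(int)
m=((c.min(2)>165)&(c[:,:,0]-c[:,:,2]>6)).astype(np.uint8)
u,v=proj(t,(.62,.02,.018)).astype(int);k=np.zeros_like(m);k[v-14:v+25,u-25:u+25]=m[v-14:v+25,u-25:u+25]
nn,l,stt,ce=cv2.connectedComponentsWithStats(k)
print([(stt[i,4],ce[i].round(1).tolist()) for i in range(1,nn) if stt[i,4]>3])
E
python3 b.py
```

```text
t 20.25 p [0.4859 0.0254 0.0923] yaw -2.06 F [-13.01  -0.7   32.86] M [-0.13  1.67 -0.15] w 0.0177 g 31.8
[(np.int32(10), [215.0, 175.8]), (np.int32(11), [222.6, 176.1]), (np.int32(11), [229.5, 176.4]), (np.int32(6), [231.3, 190.7])]
```

The forward load at bar height holds the nose down, so I back off in x.

send_rows:
  steps: [-0.59,-0.2,0,0,0,-0.59,-0.2,0,0,0,-0.59,0,0,0,0]

```text
clock: 20.6
position: [0.4842, 0.0255, 0.0914]
ee_rot: [0.0, 1.0, -0.018, 0.003]
contact_force: [-5.4, -0.3, 20.4]
width: 0.0175
gripper_force: 30.2
```

```bash
python3 b.py
```

```text
t 20.6 p [0.4842 0.0255 0.0914] yaw -2.07 F [-5.43 -0.34 20.38] M [-0.11  0.52 -0.1 ] w 0.0175 g 30.2
[(np.int32(10), [215.0, 175.8]), (np.int32(9), [222.7, 176.1]), (np.int32(10), [229.5, 176.2]), (np.int32(10), [231.0, 191.6])]
```

send_rows:
  steps: [-0.59,-0.2,0,0.1,0,-0.59,-0.15,0,0.15,0,-0.59,-0.1,0,0.15,0,-0.59,0,0,0,0]

```text
clock: 21.05
position: [0.4778, 0.0258, 0.0869]
ee_rot: [0.0, 1.0, -0.018, 0.001]
contact_force: [-8.5, -0.2, 23.6]
width: 0.0179
gripper_force: 31.5
```

```bash
python3 b.py
```

```text
t 21.05 p [0.4778 0.0258 0.0869] yaw -2.06 F [-8.49 -0.21 23.64] M [-0.11  1.02 -0.11] w 0.0179 g 31.5
[(np.int32(11), [214.6, 177.5]), (np.int32(11), [222.0, 177.9]), (np.int32(9), [229.0, 178.0])]
```

send_rows:
  steps: [-0.59,0,0,0.15,0,-0.59,-0.05,0,0.15,0,-0.59,0,0,0.15,0,-0.59,-0.05,0,0.15,0,-0.59,0,0,0,0]

```text
clock: 21.6
position: [0.472, 0.026, 0.0809]
ee_rot: [0.0, 1.0, -0.018, -0.004]
contact_force: [-18.0, -0.5, 33.7]
width: 0.0179
gripper_force: 34.8
```

```bash
python3 b.py
```

```text
t 21.6 p [0.472  0.026  0.0809] yaw -2.04 F [-17.98  -0.52  33.74] M [-0.19  2.46 -0.16] w 0.0179 g 34.8
[(np.int32(5), [230.0, 188.8])]
```

send_rows:
  steps: [-0.59,-0.2,0,0,0,-0.59,-0.3,0,0.1,0,-0.59,-0.2,0,0.1,0,-0.59,0,0,0,0]

```text
clock: 22.05
position: [0.4685, 0.0262, 0.0781]
ee_rot: [0.0, 1.0, -0.018, -0.001]
contact_force: [-9.6, -0.1, 20.3]
width: 0.0178
gripper_force: 33.1
```

```bash
python3 b.py
python3 - <<'E'
from h import *
for n in("top","scene"):
    im=get_image(n);c=im["color"].astype(int)
    m=((c.min(2)>110)&(c[:,:,0]-c[:,:,2]>6)).astype(np.uint8)
    u,v=proj(im,(.6,.02,.03)).astype(int);k=np.zeros_like(m);k[v-25:v+30,u-28:u+28]=m[v-25:v+30,u-28:u+28]
    nn,l,s,ce=cv2.connectedComponentsWithStats(k)
    print(n,[(s[i].tolist(),ce[i].round(1).tolist()) for i in range(1,nn) if s[i,4]>8],proj(im,(.6,.02,.03)))
E
```

```text
t 22.05 p [0.4685 0.0262 0.0781] yaw -2.06 F [-9.63 -0.13 20.29] M [-0.09  1.1  -0.14] w 0.0178 g 33.1
[(np.int32(82), [221.9, 184.5]), (np.int32(7), [229.6, 189.3])]
top [([239, 168, 11, 3, 29], [244.6, 168.9]), ([211, 181, 23, 15, 128], [224.2, 186.6]), ([194, 189, 25, 19, 415], [206.1, 198.1]), ([220, 191, 5, 18, 67], [222.1, 199.4])] [222.83702296 180.80058445]
scene [([183, 195, 5, 5, 14], [185.2, 196.9]), ([207, 194, 16, 7, 61], [214.2, 196.6]), ([190, 196, 9, 5, 22], [193.5, 198.3]), ([213, 197, 12, 10, 39], [219.6, 201.8]), ([213, 219, 13, 14, 65], [219.6, 226.6])] [211.20577907 219.18729234]
```

Run:
```python
from h import *
im=get_image("top");c=im["color"].astype(int)
for v in range(166,197):print(v,"".join(("#" if p[0]-p[2]>6 else "+" if p.min()>190 else "." if p.min()>130 else " ") for p in c[v,205:242]))
```

```text
166     .....++++++.++++.+...++++.+.. ###
167     .+++++..+....................####
168 # . ..................+.++++++++.####
169   .              ................####
170   .                            ..####
171    .          #          #           
172      #                               
173                                      
174    ..                                
175    ..   ....   .                     
176    ..  .++++..................       
177    ..  .+++++++++++++++++++++..      
178       ..++++++++++++++++++++....     
179       ..++++++++++++++++++++....     
180       ..++++++++++++++++++++.#..     
181        ..+++++++++++++++++++....     
182       ..#.#++##+##########+...#.     
183  .    ..##+###++##+#####+#... ..     
184  .     ####++##+#+++++.#+.#.. ..     
185 #.     ####++##+##########......     
186 #     .#.+#+###+#+++.+#+###+#...     
187 ####################.#.#####. ..     
188 #######################.####. ..     
189 #########################.#.. .      
190 ###################### ###... .      
191 ###################### ####.. .      
192 #####################  ####.. .      
193 #####################   ####..#      
194 #####################   #####..      
195 #####################   ####..       
196 #####################    ## ..
```

The pan's nose area (rows 176-181) is clear and the three balls lie in a row across the back (rows 182-187), at about 16° nose-up. Now I grip hard and lift.

send_rows:
  steps: [-1,0,0,0,0,-1,0,0,0,0,-1,0,0,0,0,-1,0,0,-0.1,0,-1,0,0,-0.2,0,-1,0,0,-0.3,0,-1,0,0,-0.5,0,-1,0,0,-0.5,0,-1,0,0,-0.5,0]
  newtons: 120

```text
clock: 23.15
position: [0.4703, 0.0263, 0.0971]
ee_rot: [0.0, 1.0, -0.018, -0.0]
contact_force: [0.2, 0.8, -2.3]
width: 0.0168
gripper_force: 117.0
```

```bash
cat > a.py <<'E'
from h import *
st()
im=get_image("top");c=im["color"].astype(int)
for v in range(168,194):print(v,"".join(("#" if p[0]-p[2]>6 else "+" if p.min()>190 else "." if p.min()>130 else " ") for p in c[v,205:242]))
E
python3 a.py
```

```text
t 23.15 p [0.4703 0.0263 0.0971] yaw -2.06 F [ 0.2   0.83 -2.29] M [-0.03  0.22  0.03] w 0.0168 g 117.0
168   . ...................+++++++++#####
169   .              ................ ###
170   .                            ..####
171   ..                                 
172                                      
173                                      
174    ..   ........              #      
175    ..  .++++.................        
176    .. ..++++++++++++++++++++..       
177    .. ..++++++++++++++++++++...      
178       .+++++++++++++++++++++..#.     
179       .++++++++++++++++++++. ...     
180        ..++++++++++++++++++.....     
181        #.++###+++++##++#++++. ..     
182        #.+###+##+#####+#+++.....     
183  .    ##.####+########+##+++....     
184  .    ..#+++#+#########++#++. ..     
185 ## #   ##+++++++#####++#+++.#...     
186 #############.########.+##+. ...     
187 #######################+#++# ...     
188 #######################+##+# ...     
189 #####################  #####  .      
190 ##################### ######  .      
191 #####################  ####.  .      
192 #####################   ####  .      
193 #####################   ###  ..
```

send_rows:
  steps: [-1,0,0,-1,0,-1,0,0,-1.5,0,-1,0,0,-2,0,-1,0,0,-2,0,-1,0,0,-2,0,-1,0,0,-2,0,-1,0,0,-1.5,0,-1,0,0,-0.8,0,-1,0,0,0,0,-1,0,0,0,0,-1,0,0,0,0]

```text
clock: 24.3
position: [0.4694, 0.0263, 0.2239]
ee_rot: [-0.0, 1.0, -0.018, -0.001]
contact_force: [0.3, -0.3, -2.4]
width: 0.0167
gripper_force: 117.0
```

```bash
python3 a.py
```

```text
t 24.3 p [0.4694 0.0263 0.2239] yaw -2.06 F [ 0.3  -0.26 -2.41] M [-0.04  0.22 -0.  ] w 0.0167 g 117.0
168   ...++..........#......++++.+++.####
169  ...++.............+++.+++.......####
170    .++++++++++++++++++++++.    ..####
171   #.++++++++++++++++++++++.          
172  . .+++++++++++++++++++++..          
173  ...+++++++++++++++++++++..          
174 . ..+++++++++++++++++++++..          
175 .  #.++++++++++++++++++++..          
176 .  #.+++++++####+##++#+##+.          
177 . ##.++++++#+++###+##+###......      
178 . ##.##++###.########+####.....      
179 #########.###########+###......      
180 #####################+####.....      
181 ################## .#+++#.......     
182 ################## .#++##.......     
183 #################  .#.+##.    .      
184 #################   ######    ..     
185 #################   #####.    ..     
186 #################   #####     ..     
187 ################     #####    ..     
188 ################     ####     ..     
189 ################     ####            
190 ################     ####            
191 ################     ####     .      
192 ################              .      
193 ################              .
```

All three are held. Now I carry the scoop to the jar.

send_rows:
  steps: [-1,0,-0.5,0,0,-1,0,-1,0,0,-1,0,-1.7,0,0,-1,0,-2.5,0,0,-1,0.1,-3,0,0,-1,0.1,-3,0,0,-1,0.1,-3,0,0,-1,0.1,-3,0,0,-1,0.1,-3,0,0,-1,0.1,-3,0,0,-1,0,-2.5,0,0,-1,0,-1.7,0,0]

```text
clock: 25.55
position: [0.4856, 0.3075, 0.2245]
ee_rot: [-0.0, 1.0, -0.017, -0.0]
contact_force: [0.8, -0.4, -1.9]
width: 0.0167
gripper_force: 117.2
```

send_rows:
  steps: [-1,0,-1,0,0,-1,0,-0.5,0,0,-1,0,0,0,0,-1,0,0,0,0]

```text
clock: 25.95
position: [0.4867, 0.3189, 0.2249]
ee_rot: [0.0, 1.0, -0.018, -0.0]
contact_force: [-0.2, 0.4, -1.7]
width: 0.0165
gripper_force: 117.2
```

Run:
```python
from h import *
import pickle
todo([.486,.3235,.2245])
# jar recheck from first image: rim bright/dark edges vs surround, fit ellipse to outer contour of non-green
d=pickle.load(open("im0.pkl","rb"));t=d["top"]
hsv=cv2.cvtColor(t["color"],cv2.COLOR_RGB2HSV)
m=(hsv[:,:,1]<22).astype(np.uint8);k=np.zeros_like(m);k[172:212,120:172]=m[172:212,120:172]
cs=max(cv2.findContours(k,0,1)[0],key=cv2.contourArea);e=cv2.fitEllipse(cs);print(e,ray(t,*e[0],.06))
im=get_image("top");c=im["color"].astype(int);u,v=proj(im,(.56,.32,.1)).astype(int);print(u,v)
for r in range(v-24,v+22):print(r,"".join(("#" if p[0]-p[2]>6 else "+" if p.min()>190 else "." if p.min()>130 else "g" if p[1]-p[0]>8 else " ") for p in c[r,u-26:u+30]))
```

```text
t 25.95 p [0.4867 0.3189 0.2249] yaw -2.1 F [-0.24  0.41 -1.65] M [-0.03  0.22 -0.02] w 0.0165 g 117.2
tool cm [-0.09 -0.45  0.04]
((150.98159790039062, 188.86561584472656), (24.487163543701172, 31.423721313476562), 5.3197503089904785) [0.55768494 0.30858975 0.06      ]
145 186
162 ###  #  #  ## ## ##### ##### # ##   #   #     #    # ###
163 #  #### ## # ....#......              #  ##     ## ##   
164 ##########  #.++++++++++++++.......       #    #       #
165 ###########  .++++++#++#++#+#++++#+. ## ### ############
166 ###########  .+++++++##++++####++++. ###################
167 ########### ..++++++########++####+#####################
168 ########### ..+#+#+##+########+#++..####################
169 ##########   .+#+#+#+########+####. ####################
170 ggggggggg   ###++##+###+######+++.#  ggg  g             
171 ggggggggg    .#####+####+##+##+####  ggggggggggggggggggg
172 ggggggggg    .##########++.##.#####  ggggggggggggggggggg
173 ggggg        #.++####....##+.###.#.   gggggggggggggggggg
174 ggggg### #   ###+#+#####+######.#.. ## ggggggggggggggggg
175 ggg  #####   ##++##++##+
[... 1284 characters left out ...]
###################  ggg   gg
197 #######                    ##################   ggggg gg
198 #######                    ##################    gggg gg
199 ######                     ################## gggggggggg
200 ######     g               .+++.####..#####    ggggggggg
201 #####          #           .+++.######### #   gggggggggg
202 #####                      .+++.##########  gggggggggggg
203 #####                 #######++.###### ##    ggggggggggg
204 ######    #    #   ##############.######    gggggggggggg
205 ######     #  ## #####..##############   ggggggggggggggg
206 #######  #   #######   ##############   gggggggggggggggg
207 ###################### #   # # ###       ggggggggggggggg
```

send_rows:
  steps: [-1,0,-0.4,0,0,-0.6,0,0,0,0,-0.59,0,0,0,0,-0.59,0,0,0,0,-0.59,0,0,0,0,-0.59,0,0,0,0]
  newtons: 20

```text
clock: 26.6
position: [0.4869, 0.3238, 0.2249]
ee_rot: [0.0, 1.0, -0.018, 0.0]
contact_force: [0.2, 0.5, -1.4]
width: 0.0177
gripper_force: 30.8
```

```bash
python3 -c "
from h import *
st()"
```

```text
t 26.6 p [0.4869 0.3238 0.2249] yaw -2.06 F [ 0.17  0.48 -1.39] M [ 0.    0.17 -0.07] w 0.0177 g 30.8
```

send_rows:
  steps: [-0.586,0,0,0,0,-0.586,0,0,0,0]

```text
clock: 26.8
position: [0.4869, 0.3238, 0.2249]
ee_rot: [0.0, 1.0, -0.018, -0.0]
contact_force: [-0.0, 0.1, -2.2]
width: 0.0176
gripper_force: 20.1
```

```bash
python3 -c "
from h import *
st()"
```

```text
t 26.8 p [0.4869 0.3238 0.2249] yaw -2.06 F [-0.02  0.12 -2.2 ] M [-0.03  0.2   0.02] w 0.0176 g 20.1
```

send_rows:
  steps: [-0.584,0,0,0,0,-0.584,0,0,0,0]

```text
clock: 27.0
position: [0.4869, 0.3239, 0.2249]
ee_rot: [0.0, 1.0, -0.018, 0.0]
contact_force: [0.2, 0.4, -1.9]
width: 0.0178
gripper_force: 14.5
```

```bash
python3 -c "
from h import *
st()"
```

```text
t 27.0 p [0.4869 0.3239 0.2249] yaw -2.06 F [ 0.21  0.35 -1.94] M [-0.    0.15 -0.  ] w 0.0178 g 14.5
```

send_rows:
  steps: [-0.5825,0,0,0,0,-0.5825,0,0,0,0]

```text
clock: 27.2
position: [0.487, 0.3238, 0.225]
ee_rot: [0.0, 1.0, -0.018, 0.0]
contact_force: [1.2, -0.1, -2.1]
width: 0.0179
gripper_force: 10.2
```

```bash
cat > j.py <<'E'
from h import *
st()
im=get_image("top");c=im["color"].astype(int)
for r in range(160,212,2):print(r,"".join(("#" if p[0]-p[2]>6 else "+" if p.min()>190 else "." if p.min()>130 else "g" if p[1]-p[0]>8 else " ") for p in c[r,119:175]))
E
python3 j.py|head -1
```

```text
t 27.2 p [0.487  0.3238 0.225 ] yaw -2.06 F [ 1.24 -0.14 -2.13] M [-0.06  0.09 -0.04] w 0.0179 g 10.2
```

```bash
python3 j.py
```

```text
t 27.25 p [0.4868 0.3238 0.2249] yaw -2.06 F [-0.76  0.04 -1.38] M [ 0.02  0.19 -0.05] w 0.0181 g 10.2
160 ## ############# #############  ## #### ### # #       ##
162 #######  ## #### ########## # ##     # ####     #### # #
164 ###############################  ###        # #### #  ##
166 ########################################################
168 ########################################################
170 gggggggggggggggggggggggg #    # #gggggggg      g   #g # 
172 gggggggggggggggggggg.##..#######.#..gggggggggggggggggggg
174 ggg #g##### g  ###..#################..ggggggggggggggggg
176 ggg#######   g#..########################gggggggggggggg#
178 ggg# #####  #..###########.++++++++.#####. ggggggggggg g
180 gggg# # g ##.##########.++++++++++++++++.##.gggggggg###g
182 gggg   g ###### ######+++++++++++++++++++.### ggggg   # 
184  ##  gg  #####     ##+++++++++++++++++++++++.# gggggg # 
186 #####   g..##       ........##.........+++++### gggggggg
188 ######              #..#.#.#..####... ######### gggggggg
190 #######            #######.#######.   ##########gggggggg
192  ######            ###### #######..  ########### ggggggg
194 #######g           ###############   ##########   g gggg
196 ######                    #######    ########   gggggggg
198 ##### g                    #####    #########   ggggg gg
200 #### g                     ###.#.   #######  ggggggggggg
202 ####      g                         ####### gggggggggggg
204 #####                               ####  ggggggggggggg 
206 #####   ###### #####    ####### # ###   g gggggggggggggg
208 ####################      #           g  ggggggggggggggg
210 #######g############         #   g ggggggggggggggggggggg
```

The scoop has swung nose-down. I tighten and weigh it to see whether the balls have left.

send_rows:
  steps: [-0.59,0,0,0,0,-0.6,0,0,0,0,-0.6,0,0,0,0,-0.6,0,0,0,0,-0.6,0,0,0,0]
  newtons: 60

```text
clock: 27.8
position: [0.487, 0.3239, 0.225]
ee_rot: [-0.0, 1.0, -0.018, 0.0]
contact_force: [-0.6, 0.2, -1.5]
width: 0.0175
gripper_force: 27.4
```

Run:
```python
from h import *
F=[];M=[]
for i in range(10):
    im=get_image("scene" if i%2 else "top");s=get_state();F.append(s["contact_force"]);M.append(s["moment"])
print(np.mean(F,0).round(2),np.std(F,0).round(2),np.mean(M,0).round(3))
im=get_image("scene");c=im["color"].astype(int);u,v=proj(im,(.55,.32,.05)).astype(int)
print(u,v,[proj(im,p).round() for p in((.487,.32,.245),(.556,.32,.006))])
for r in range(v-32,v+26):print(r,"".join(("#" if p[0]-p[2]>6 and p.min()>150 else "w" if p[0]-p[2]>6 else "+" if p.min()>190 else "." if p.min()>130 else "g" if p[1]-p[0]>8 else " ") for p in c[r,u-35:u+45]))
```

```text
[ 0.14  0.08 -1.79] [0.48 0.34 0.48] [0.002 0.033 0.012]
164 274 [array([169., 242.]), array([165., 282.])]
242 wwwwwwwwwwwwwwww ww                              .                              
243 wwwwwwwwwwwwwwww  www                               .  .                        
244 wwwwwwwwwww wwwwww w w                                .  .                      
245 wwwwwwwwwwww www ww w w                        ggg    .                         
246 www.wwwwwwwwwwwwwwwwwwwww                      gg g     .                       
247 wwwww##wwwwwwwwwwwwwwwwww               w   g gggg g                            
248 www######wwwwwwwwwwwwwww wwww w         ww ggggggg g                            
249 w#########wwwwww wwwwww     ww          w gggggggg  gggg                        
250 ############www             www          gggggggg   gg  g                       
251 ##############ww               www       ggggggg       g                       .
252 ##############ww              wwwww        g  gg       g   g                    
253 ###########ww##ww w          www###w                 
[... 3237 characters left out ...]
gggggggggggggggggggg
292      gggg  gggwwwwwwwwwwwwwwwwwwwwwwwwwwwwwwwwwwwww      ggggggggggggggggggggggg
293        gg  ggg wwwwwwwwwwwwwwwwwwwwwwwwwwwwwwwwwww        gggggggggggggggggggggg
294        gg  ggggwwwwwwwwwwwwwwwwwwwwwwwwwwwwwwwwww        ggggggggggggggggggggggg
295     gg    ggggggwwwwwwwwwwwwwwwwwwwwwwwwwwwwwwww        gggggggggggggggggggggggg
296   gg g   ggggggggwwwwwwwwwwwwwwwwwwwwwwwwwwwww ww        ggggggggggggggggggggggg
297    g gg   ggggggggwwwwwwwwwwwwwwwwwwwwwwwwwww          ggggggggggggggggggggggggg
298 w   g      ggggggggwwwwwwwwwwwwwwwwwwwwwwww            ggggggggggggggggggggggggg
299          ggggggggggg wwwwwwwwwwwwwwwwwwww              ggggggggggggggggggggggggg
```

send_rows:
  steps: [-0.6,0,0,-1,0,-0.6,0,0,-2,0,-0.6,0,0,-3,0,-0.6,0,0,-3,0,-0.6,0,0,0,0,-0.6,0,0,0,0]

```text
clock: 28.95
position: [0.487, 0.3239, 0.3157]
ee_rot: [-0.0, 1.0, -0.018, 0.001]
contact_force: [-0.9, -0.1, -2.0]
width: 0.0175
gripper_force: 27.4
```

Run:
```python
from h import *
st()
im=get_image("scene");c=im["color"].astype(int);u,v=164,274
for p in((160,267),(153,272),(146,278)):print(ray(im,*p,.02).round(3))
for r in range(v-26,v+18):print(r,"".join(("#" if p[0]-p[2]>6 and p.min()>150 else "w" if p[0]-p[2]>6 else "+" if p.min()>190 else "." if p.min()>130 else "g" if p[1]-p[0]>8 else " ") for p in c[r,u-35:u+25]))
```

```text
t 28.95 p [0.487  0.3239 0.3157] yaw -2.06 F [-0.9  -0.07 -2.03] M [-0.05  0.03 -0.01] w 0.0175 g 27.4
[0.604 0.292 0.02 ]
[0.608 0.321 0.02 ]
[0.61  0.352 0.02 ]
248 www######wwwww wwwwwwwwwww w    w.......  ...        g      
249 w#########wwww  www  w     www  ........  .  .      gggg    
250 w###########www            w  ..........   .. .         gg  
251 ##############ww             ............  ...           g  
252 ##############ww            ........... .   .          g   g
253 ###########ww##ww          .......... .....                 
254 ##########www##ww.....     ............... .  w w w        g
255 ##########ww##.w         .............. ...##www   w      g 
256 ##########w####w              .......... ..###ww  w g   ggg 
257 ###############w             ............##w####w       gggg
258 ###############   ..           .........#########w ggggggggg
259 ##############w               .........www########wggggggggg
260 #############. w###              .....wwwwwww######wgggggggg
261 ############w w###w             ....wwwwwwwwww######gggggggg
262 w#########ww w###wwwww 
[... 1222 characters left out ...]
##wwww####wwww#######################wwwwwwww g gg
282 ###w gggg.###wwwwwwwwww#######################wwwwwwww   ggg
283 ##wggggggg####wwwwwwww#######################wwwwwwwwww    g
284 #wggggggggg####wwwwww######################wwwwwwwwwwww    g
285 wggggggggggg##############################wwwwwwwwwwwww    g
286 ....ggggggggw##########################wwwwwwwwwwwwwww    gg
287 ..gggggggggg ww#######################wwwwwwwwwwwwwwww    gg
288 gggg  gggggggwww#####################wwwwwwwwwwwwwwww      g
289 ggg    gggggg wwww############++++.wwwwwwwwwwwwwwwwww    ggg
290 gg     gggggg wwwwwwwww########wwwwwwwwwwwwwwwwwwwww     ggg
291 g  gggg gggggg wwwwwwwwwwwwwwwwwwwwwwwwwwwwwwwwwwwww     ggg
```

The three balls are resting in the jar against its far wall, with highlights at image (160,267), (153,272) and (146,278), and they stayed there when the scoop rose. Next I carry the scoop back on the robot's side of the electrode.

send_rows:
  steps: [-0.6,-2,0,-2,0,-0.6,-3,0,-2,0,-0.6,-3,0,-0.5,0,-0.6,-2.7,0,0,0,-0.6,0,2,0,0,-0.6,0.1,4,0,0,-0.6,0.2,4,0,0,-0.6,0.2,4,0,0,-0.6,0.2,4,0,0,-0.6,0.2,4,0,0,-0.6,0.2,4,0,0,-0.6,0.1,4,0,0]

```text
clock: 30.2
position: [0.38, 0.026, 0.3583]
ee_rot: [-0.0, 1.0, -0.018, -0.001]
contact_force: [1.2, 0.2, -1.1]
width: 0.0179
gripper_force: 27.6
```

send_rows:
  steps: [-0.6,0.1,4,0,0,-0.6,0.1,4,0,0,-0.6,0.2,4,0,0,-0.6,0.2,4,0,0,-0.6,0.2,4,0,0,-0.6,0.2,4,0,0,-0.6,0.2,4,0,0,-0.6,0,4,0,0,-0.6,0,4,0,-3.7,-0.6,0,0,0,-3.8,-0.6,0,0,0,0,-0.6,0,0,0,0]

```text
clock: 31.4
position: [0.3798, -0.332, 0.3587]
ee_rot: [-0.001, 0.999, 0.047, -0.001]
contact_force: [-0.2, 0.9, -2.1]
width: 0.0177
gripper_force: 27.7
```

Run:
```python
from h import *
todo([.525,-.307,.19])
F=[]
im=get_image("scene")
# hang angle: bright scoop region
c=im["color"].astype(int)
for th in(20,30,40,50):
    t=np.radians(th);s,_M=None,None
    p=get_state()["position"];a=np.radians(5.4)
    f=lambda x,y,z:proj(im,np.r_[p[:2]+np.array([[np.cos(a),-np.sin(a)],[np.sin(a),np.cos(a)]])@[((x+88)*np.cos(t)+(z-112)*np.sin(t))/1e3,y/1e3],p[2]+.0205+(-(x+88)*np.sin(t)+(z-112)*np.cos(t))/1e3]).round()
    print(th,f(44.5,48,0),f(44.5,-48,0),f(-44,48,36))
u,v=f(0,0,0).astype(int);print(u,v)
for r in range(v-30,v+30):print(r,"".join(("#" if p[0]-p[2]>6 else "+" if p.min()>190 else "." if p.min()>130 else "g" if p[1]-p[0]>8 else " ") for p in c[r,u-40:u+30]))
```

```text
t 31.4 p [ 0.3798 -0.332   0.3587] yaw 5.36 F [-0.2   0.87 -2.1 ] M [-0.01 -0.02  0.04] w 0.0177 g 27.7
tool cm [14.72 -1.09 16.85]
20 [284. 152.] [294. 140.] [302. 142.]
30 [290. 156.] [300. 144.] [306. 144.]
40 [297. 160.] [307. 148.] [310. 145.]
50 [305. 163.] [314. 150.] [314. 145.]
317 151
121 ###############   #       ############################################
122 ###############           ###################################### ## ##
123 ###############   ##      ###################################### #   #
124 ############## ###        ##################################### #  ###
125 ################ #        ###################################### #### 
126 ############    # #     # ##################################### #  ###
127 #####    ##     ##    ## ######################################  # ###
128 ##### ggg   #      #      #####################################   #   
129 #### ggggggg              ##################################### #     
130 ### ggggggggg             ###################################### #   #
131 ## ggggggggggg        #  #########################
[... 2995 characters left out ...]
######################## 
172 ..... gggggggggggggggg ###################################### ##  ### 
173 ggggggggggggggggggggggg ######################################  ###  #
174 gggggggggggggggggggggggg#####################################  #    ##
175 ggggggggggggggggggggggg ########################################    ##
176 ggggggggggggggggggggggg ######################################### ####
177 ggggggggggggggggggggggg#########################################  ####
178 ggggggggggggggggggggggg#########################################  ####
179 ggggggggggggggggggggggg##################################### ##  #####
180 ggggggggggggggggggggggg####################################     ######
```

send_rows:
  steps: [-0.6,2,-0.3,0,0,-0.6,4,-0.4,0,0,-0.6,4,-0.4,2,0,-0.6,3,0,3,0,-0.6,1,0,4,0,-0.6,0,0,4,0,-0.6,0,0,3,0,-0.6,0,0,2,0,-0.59,0,0,0.8,0,-0.588,0,0,0,0,-0.588,0,0,0,0]
  newtons: 20

```text
clock: 32.55
position: [0.5193, -0.3087, 0.1733]
ee_rot: [0.001, 0.999, 0.048, 0.001]
contact_force: [1.5, 0.0, -0.9]
width: 0.0176
gripper_force: 24.6
```

```bash
python3 -c "
from h import *
todo([.4225,-.3145,.0917])"
```

```text
t 32.55 p [ 0.5193 -0.3087  0.1733] yaw 5.46 F [ 1.47  0.   -0.9 ] M [-0.02 -0.01 -0.  ] w 0.0176 g 24.6
tool cm [-9.7  -0.35  8.14]
```

Lower in small steps until the nose touches.

send_rows:
  steps: [-0.586,0,0,0.8,0,-0.586,0,0,0.5,0,-0.586,0,0,0,0]

```text
clock: 32.85
position: [0.5181, -0.3083, 0.1584]
ee_rot: [-0.0, 0.999, 0.047, -0.0]
contact_force: [-0.4, 0.1, -2.7]
width: 0.0183
gripper_force: 19.4
```

send_rows:
  steps: [-0.586,0,0,0.5,0,-0.586,0,0,0.2,0,-0.586,0,0,0,0]

```text
clock: 33.15
position: [0.5183, -0.3084, 0.1515]
ee_rot: [-0.0, 0.999, 0.047, -0.0]
contact_force: [0.2, -0.9, -1.7]
width: 0.0181
gripper_force: 19.4
```

send_rows:
  steps: [-0.586,0,0,0.2,0,-0.586,0,0,0.2,0,-0.586,0,0,0,0]

```text
clock: 33.45
position: [0.5184, -0.3084, 0.1476]
ee_rot: [-0.0, 0.999, 0.047, -0.0]
contact_force: [0.6, 0.4, -1.3]
width: 0.0181
gripper_force: 19.4
```

```bash
python3 -c "
from h import *
st()"
```

```text
t 33.45 p [ 0.5184 -0.3084  0.1476] yaw 5.44 F [ 0.63  0.39 -1.25] M [-0.03 -0.03  0.03] w 0.0181 g 19.4
```

send_rows:
  steps: [-0.586,0,0,0.3,0,-0.586,0,0,0,0]

```text
clock: 33.65
position: [0.5183, -0.3084, 0.1445]
ee_rot: [-0.0, 0.999, 0.047, -0.0]
contact_force: [0.4, -1.1, -2.2]
width: 0.0179
gripper_force: 19.4
```

send_rows:
  steps: [-0.586,0,0,0.3,0,-0.586,0,0,0,0]

```text
clock: 33.85
position: [0.5186, -0.3088, 0.1436]
ee_rot: [0.001, 0.999, 0.047, 0.0]
contact_force: [-2.3, 1.9, 6.1]
width: 0.0174
gripper_force: 20.0
```

send_rows:
  steps: [-0.586,0,0,0.3,0,-0.586,0,0,0,0]

```text
clock: 34.05
position: [0.5184, -0.3092, 0.1433]
ee_rot: [0.001, 0.999, 0.048, 0.001]
contact_force: [-6.7, 1.7, 18.6]
width: 0.0178
gripper_force: 21.6
```

```bash
python3 -c "
from h import *
st()"
```

```text
t 34.05 p [ 0.5184 -0.3092  0.1433] yaw 5.45 F [-6.71  1.68 18.6 ] M [0.57 0.95 0.02] w 0.0178 g 21.6
```

send_rows:
  steps: [-0.586,-0.5,0,-0.1,0,-0.586,-0.7,0,0.2,0,-0.586,-0.7,0,0.3,0,-0.586,-0.7,0,0.3,0,-0.586,-0.7,0,0.4,0,-0.586,0,0,0,0]

```text
clock: 34.65
position: [0.4841, -0.3121, 0.1281]
ee_rot: [0.0, 0.999, 0.047, -0.001]
contact_force: [-2.9, -0.0, 5.4]
width: 0.0177
gripper_force: 19.5
```

```bash
python3 -c "
from h import *
st()"
```

```text
t 34.65 p [ 0.4841 -0.3121  0.1281] yaw 5.42 F [-2.93 -0.04  5.42] M [0.11 0.46 0.02] w 0.0177 g 19.5
```

send_rows:
  steps: [-0.586,-0.7,0,0.4,0,-0.586,-0.7,0,0.5,0,-0.586,-0.7,0,0.5,0,-0.586,-0.7,0,0.5,0,-0.586,-0.6,0,0.5,0,-0.586,0,0,0,0]

```text
clock: 35.25
position: [0.4508, -0.3149, 0.103]
ee_rot: [-0.0, 0.999, 0.047, -0.001]
contact_force: [-1.0, -0.8, 1.3]
width: 0.0178
gripper_force: 18.8
```

```bash
python3 -c "
from h import *
st()"
```

```text
t 35.25 p [ 0.4508 -0.3149  0.103 ] yaw 5.4 F [-1.02 -0.83  1.3 ] M [-0.14  0.11 -0.07] w 0.0178 g 18.8
```

send_rows:
  steps: [-0.586,-0.5,0,0.4,0,-0.586,-0.5,0,0.4,0,-0.586,-0.3,0,0.2,0,-0.586,0,0,0,0]

```text
clock: 35.65
position: [0.4384, -0.3159, 0.0934]
ee_rot: [-0.0, 0.999, 0.047, -0.0]
contact_force: [1.1, 0.8, -1.0]
width: 0.0176
gripper_force: 18.5
```

send_rows:
  steps: [-0.586,0,0,0.1,0,-0.586,0,0,0,0]

```text
clock: 35.85
position: [0.4381, -0.316, 0.093]
ee_rot: [-0.0, 0.999, 0.048, -0.001]
contact_force: [-2.3, 0.5, 3.0]
width: 0.0176
gripper_force: 19.0
```

```bash
python3 -c "
from h import *
st()"
```

```text
t 35.85 p [ 0.4381 -0.316   0.093 ] yaw 5.46 F [-2.26  0.5   3.01] M [ 0.01  0.32 -0.05] w 0.0176 g 19.0
```

It is nearly flat. I release, rise and move clear.

send_rows:
  steps: [-0.57,0,0,0,0,-0.5,0,0,0,0,0,0,0,0,0,1,0,0,0,0,1,0,0,0,0,1,0,0,0,0,1,0,0,-2,0,1,0,0,-4,0,1,0,0,-4,0,1,0,0,-3,0,1,0,4,0,0,1,0,4,0,0]

```text
clock: 37.05
position: [0.4473, -0.3964, 0.2252]
ee_rot: [0.002, 0.999, 0.048, 0.001]
contact_force: [0.7, -0.6, -0.2]
width: 0.0853
gripper_force: 0.0
```

send_rows:
  steps: [1,0,4,0,0,1,0,4,0,0,1,0,4,0,0,1,0,4,0,0,1,0,2,0,0,1,0,0,0,0]

```text
clock: 37.65
position: [0.463, -0.578, 0.2212]
ee_rot: [0.0, 0.999, 0.046, -0.0]
contact_force: [-0.4, 0.7, -0.9]
width: 0.0854
gripper_force: 0.0
```

Run:
```python
from h import *
st()
t=get_image("top");c=t["color"].astype(int);mx=c.max(2);sat=mx-c.min(2)
k=np.zeros(mx.shape,np.uint8);k[180:235,280:325]=((sat<14)&(mx>140))[180:235,280:325]
n,l,s,ce=cv2.connectedComponentsWithStats(k)
for i in range(1,n):
  if s[i,4]>60:
    mr=cv2.minAreaRect(np.argwhere(l==i)[:,::-1].astype(np.float32));B=np.array([ray(t,*p,.03) for p in cv2.boxPoints(mr)]);print(s[i],mr,B.mean(0).round(3),B.round(3).tolist())
for r in range(186,232):print(r,"".join(("+" if p.min()>190 else "." if p.min()>130 else "g" if p[1]-p[0]>8 else " ") for p in c[r,282:325]))
for r in range(170,208):print(r,"".join(("#" if p[0]-p[2]>6 else "+" if p.min()>190 else "." if p.min()>130 else "g" if p[1]-p[0]>8 else " ") for p in c[r,124:175]))
g=((sat<12)&(mx>60)&(mx<160));print([(v,[x for x in range(175,240) if g[v,x]][:1]) for v in range(170,222,10)])
```

```text
t 37.65 p [ 0.463  -0.578   0.2212] yaw 5.3 F [-0.41  0.69 -0.86] M [ 0.03 -0.04  0.  ] w 0.0854 g 0.0
[290 191  23  22 383] ((300.55328369140625, 201.0860595703125), (20.55161476135254, 21.909650802612305), 84.80557250976562) [ 0.519 -0.303  0.03 ] [[0.557, -0.254, 0.03], [0.567, -0.345, 0.03], [0.481, -0.352, 0.03], [0.472, -0.262, 0.03]]
186 ggggggggggggggggggggggggggggggggggggggggggg
187 ggggggggggggggggggggggggggggggggggggggggggg
188 ggggggggggggggggggggggggggggggggggggggggggg
189 ggggggggggggggggggggggggggggggggggggggggggg
190 gggggggggggggggggggggggggggggggggggggggggg 
191 gggggggggggggggg............. gggggggggggg 
192 ggggggg ........++++++++++++. gggggggggggg 
193 ggggggg .+++++++++++++++++++. ggggggggggggg
194 ggggggg .+++++++++++++++++++...gggggggggggg
195     g g .+++++++++++++++++.... gggggggggggg
196         .+++..++++++++..+..... gggggggggggg
197         .......++..++++++++++. gggggggggggg
198         .++++++++++++++++++++. gggggggggggg
199         ..+++++++++++++++++++. gggggggggggg
200         ..+++++++++++++++++++.  ggggggggggg
201          .++++++++++++...++++.  g
[... 2963 characters left out ...]
197 ggggg #.#########+++++++++++++++++++..##  gggg gggg
198 gggggg############+++++++++++++++++..###   gggggggg
199 gg gggg############+++++++++++++++..## # g gggggggg
200 ggggg g#..#########+++++++++++++..#####   ggggggggg
201 ggg g # #############+++++++++++.#####  ggggggggggg
202 gggg#### #############+++++++++#.####    gggggggggg
203 ggg## #######.##########+++..## ####  g ggggggggggg
204 gg ############################### # gggggggggggggg
205 ggg##############..#####...#######   gggggggggggggg
206 gg############     ######### ####   ggggggggggggggg
207 g############# ##     #  ### #    g ggggggggggggggg
[(170, [175]), (180, [179]), (190, [178]), (200, [175]), (210, [177]), (220, [176])]
```

The scoop stands flat at (0.519,-0.303), 7 mm from where it started. The jar has not moved, the balls are in it and the cover is open. Handing in.

```bash
python3 -c "
from rig import sign_off
print(sign_off())"
```

```text
the job is handed in; nothing more can be done
None
```

The job is handed in, with no verdict returned: in the last images the cover is fully open, all three balls are in the mill jar where it stood, and the scoop stands flat about 7 mm from its start, though it slipped from the gripper once, while empty and about 50 mm above the bench.

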